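Put the spice jar away in the latched larder cage

TASK

Put the spice jar with the red lid away in the larder cage: lift the latch bar out of its catch by the thumb lever with the red ball, swing the gate wide open and stand the jar upright on the cage floor. Then swing the gate fully shut again so that the latch bar drops back down into its catch. Keep the jar upright while you carry it, and do not disturb the two black-lidded jars on the tray or the blue bowl in the cage.

Things in the scene. Friction and masses are not known exactly. Their poses are not given: they have to be found in the camera images.
- cage: fixed larder cage of pale wood and dark wire, 200 deep, 330 wide, 332 mm high. Origin on the table at the middle of the front (gate) plane; x points into the cage, y to the left seen from the robot, z up. Floor board 15 mm thick, from x 0 to 200. Two front posts (x 0 to 22 mm) leave an opening from y -135 to +135, with a cross rail over it at x 0 to 12, z 260 to 276 mm. Back and sides are wire bars.
- cage_eave (a point): middle of the roof's front bar (14 mm thick), cage x -23, z 325 mm. The roof is an open grid of wires in a wooden frame, z 318 to 332 mm, from cage x -30 to 200. It hangs over the gate and the cage floor, so a gripper pointing straight down gets caught on it at the lever and cannot set the jar in: come from the front, tilted about 30 to 45 deg from vertical.
- cage_floor (a point): point on top of the cage floor, 75 mm behind the gate plane, midway between the sides; axes as the cage
- gate (a joint): gate angle in rad: 0 shut, grows as it swings out towards the robot, to at most 1.9 (hinge at its left end, free edge on the right). Light hinge friction: it stays where it is left. A wooden frame with wires, 272 wide, 14 thick, from z 20 to 165 mm, just in front of the posts.
- gate_hinge (a point): point on the gate's vertical hinge axis at the left end of the gate, at the height of its top rail (154 mm); in the cage frame at x -7, y 137 mm. Its axes turn with the gate.
- latch (a joint): latch bar angle in rad: 0 level (down), grows as the bar's free right end is lifted, to at most 0.7; gravity brings it back to 0. With the gate shut the bar's right end lies in the catch and the gate cannot be pulled open; it is free of the catch above 0.12 rad. Lifting takes about 1 N at the ball.
- latch_pivot (a point): pivot of the latch bar on the front of the gate; the bar turns about the gate's normal. The brass bar is round, 12 mm thick, runs 182 mm from here to the right, past the gate's free edge, 16 mm ahead of the gate's mid-plane.
- catch_seat (a point): brass catch on the front of the right post: the point where the bar's axis lies when latched (cage x -23, y -148, z 145 mm). In front of it stands a prong whose top is 12 mm higher than this point, with a ramp before it: a gate pushed shut lifts the bar over the ramp and lets it drop in, or the lever may be held up meanwhile. The catch reaches to cage x -66 mm.
- lever_ball (a point): centre of the red ball, 26 mm in diameter, on top of the thumb lever: a brass stem of 8 mm that leaves the bar 90 mm right of the pivot, 30 mm forward, then straight up; the ball is 35 mm above the bar's axis, 46 mm ahead of the gate's mid-plane and 205 mm from the hinge measured along the gate (gate and bar at 0: cage x -53, y -68, z 180 mm). It turns with the bar and the gate.
- jar_mid (a point): centre of the spice jar to be put away: red lid, reddish-brown glass, white band; a cylinder 60 mm in diameter and 110 mm tall, about 0.35 kg; point on its axis half-way up, z along the axis. It stands on the tray.
- jar_b_mid (a point): centre of a bystander jar with black lid, dark brown, same size, half-way up; stands on the tray
- jar_c_mid (a point): centre of a bystander jar with black lid, mustard yellow, same size, half-way up; stands on the tray
- bowl_mid (a point): centre, 20 mm up, of a small blue bowl, 80 mm across and 40 mm high, that stands at the back left on the cage floor
- tray: round flat woven tray, 270 mm across, 10 mm thick, fixed, origin on the table under its middle; the three jars stand on it 85 mm from its middle, about 147 mm apart
Not all that is in view belongs to the job. What is shaped like the part that bears jar_mid but pink or turquoise is not meant.

How it is judged (in metres and radians):
On the way, in this order (a step that is already met when the one before it is completed fails the run):
1. the latch bar is lifted clear of its catch while the gate is still (nearly) shut (value of joint latch above 0.12 rad and value of joint gate below 0.15 rad), for 0.05 s.
2. the gate is swung wide open, beyond 1.1 rad (63 deg) (value of joint gate above 1.1 rad), for 0.2 s.
3. the jar stands upright inside the cage, let go (x of jar_mid in the frame of cage between 0.03 and 0.165 m and y of jar_mid in the frame of cage between -0.115 and 0.115 m and z of jar_mid in the frame of cage between 0.062 and 0.078 m and angle between jar_mid's own z axis and vertical below 0.1 rad and linear speed of jar below 0.03 m/s and contact force between the fingers and jar below 0.1 N), for 0.2 s.
4. the gate is shut and the latch bar lies down in its catch (value of joint gate below 0.04 rad and value of joint latch below 0.05 rad), for 0.2 s.
At the end, for the whole second after the job is handed in: The gate is shut (below 0.04 rad) with the latch bar down in its catch (below 0.05 rad); the red-lidded jar stands at rest upright (within 0.1 rad) on the cage floor (its centre 30 to 165 mm behind the gate plane and within 115 mm of the middle), released (all of step 3 and all of step 4 and velocity of joint gate between -0.05 and 0.05 rad/s); the robot touches nothing.
It fails at once if a black-lidded jar is shoved more than 30 mm or knocked over (distance of any of jar_b_mid, jar_c_mid from where it was at the start of the episode above 0.03 m).
It fails at once if the bowl in the cage is shoved more than 40 mm (distance of bowl_mid from where it was at the start of the episode above 0.04 m).
It fails at once if the spice jar is tipped more than 45 deg (angle between jar_mid's own z axis and vertical above 0.8 rad).
It also fails if it takes over 69 s, if anything falls off the work surface, if the arm or the gripper's body presses on something with over 40 N, if the wrist force passes 120 N, or if a joint passes its speed limit or range.

ROBOT

A 7-joint arm with a two-finger parallel gripper is mounted at the origin on the work surface. World frame = base frame: x ahead of the robot, y to its left, z up, the work surface at z = 0. Lengths are in m, angles in degrees, forces in N, time in s.
With the tool pointing down it reaches from about 0.35 to 0.9 m from the base axis. Payload 7.2 kg.
Tool frame: the origin (TCP) lies on the centre line of the jaws, within the pads' length; the fingertips stand 14 mm ahead of it and the grasp point (between the pads) lies 5 mm behind it; x points along the fingers, y is the direction in which the jaws open and shut, and the axes are right-handed (so a half turn about x gives the same grasp; the last joint's range is limited). The gripper opens to 88 mm and grips with 3 to 60 N. Pads are 20 mm wide; open, the fingers measure 115 mm over their backs; the gripper's body (75 mm by 178 mm) begins 61 mm behind the grasp point.
Start: joints at [70.405, 23.554, -0.728, 91.456, 0.321, 64.991, -4.71], TCP at [0.169, -0.602, 0.205] pointing down, gripper open.
Joint ranges: [-169.25, 169.25], [-16.82, 113.86], [-84.01, 82.57], [7.8, 145.47], [-59.2, 239.2], [7.22, 106.19], [-163.78, 163.78]. Speed limits (degrees/s): [136.94, 136.94, 172.46, 172.46, 180, 180, 180].

INTERFACE

Orientations are given as [roll, pitch, yaw] about the fixed x, y, z axes, in that order (R = Rz(yaw) Ry(pitch) Rx(roll)).
In Python, from cell import bot, snapshot gives the robot as it stands.
- The arm moves only by the tool play_rows, never from a script. Its argument "series" is a list of rows, each an object of numbers: "gripper": the opening, from 0 (shut) to 1 (fully open); "dx", "dy", "dz": the shift along the tool's x, y, z in units of 50 mm (1.0 is 50 mm); "ax", "ay", "az": the turn, a rotation vector about the tool's x, y, z in units of 5 degrees (1.0 is 5 degrees). A call has 1 to 8 rows; each row is the pose to reach, as a shift and turn from the pose measured when the call began, along the tool's axes at that moment; what a row does not reach only later rows make up. A row lasts 1/10 s, in which the tool goes at most 50 mm and 8.59 degrees, less where a joint would pass 70% of its speed; a pose out of reach is approached as far as the arm can. A call with a gripper value outside its range is refused whole. The fingers move at their own pace and stop on an object; the grip force is fixed at half the most. Time passes only in rows, so rows that repeat a pose let the fingers close. It gives the time, the measured TCP pose, the force and the opening at its end, in the units of the state.
- bot.read_state(): the state, without advancing time (a new reading comes with each control period).
- snapshot(name): name is "scene" or "top" or "wrist"; returns a dict with "image" (420x560x3 uint8, red, green, blue), "fx", "fy", "cx", "cy" (pixels), "world_from_camera" (4x4, takes a point from camera to world coordinates); the wrist camera has in their place "tool_from_camera" (4x4, takes a point from camera to tool coordinates, whose origin is the TCP and whose axes are the tool frame's). Camera axes: x right, y down, z forward; pixel columns grow to the right and rows downward; lengths in m; the calibration is good to about 2 mm. A picture is of the moment at which its call begins: read the wrist's pose just before it. There is no depth.
- bot.sign_off(): hands the job in, once; it reports no verdict.
The state is a dict: "t": time; "joint_positions": joint angles; "qd": joint speeds; "tau": joint torques, N m; "ee_pos": TCP position; "tool_rot": TCP orientation; "contact_force": force on the tool from outside, world axes, zero at the start; "moment": the same for the moment, N m; "gripper_width": finger opening in m.
Only numpy, scipy, OpenCV 4.12 (cv2) and the standard library are available. Lean on these libraries where they do the work, as an engineer would, in place of code of your own. Each camera call takes 0.05 s, during which the arm holds its last target. There are 200 camera calls.

## Working session

There is one attempt and no reset: what is moved stays moved. The work goes in short steps, Python scripts to look and compute and a tool call to move; the robot and the scene stay as the last step left them, time stands still between calls to the robot, and variables do not carry over. Pictures are saved under pics/ and viewed, about 8 in all and at most 12, crops included, and the job is handed in when it is done.

Besides the shell and the picture viewer there is one more tool, called after "Emit:" as name([rows], argument=value, ...), one row to a line, values as JSON. play_rows: Moves the arm, as the interface text tells. Its arguments: {"type":"object","properties":{"series":{"type":"array"}},"required":["series"]}

```bash
mkdir -p pics; python3 - <<'E'
from cell import bot, snapshot
import cv2,pickle
s=bot.read_state(); print(s)
for n in("scene","top"):
    d=snapshot(n); cv2.imwrite(f"pics/{n}0.png",cv2.resize(d["image"][:,:,::-1],(800,600),interpolation=cv2.INTER_CUBIC)); pickle.dump(d,open(f"{n}0.pkl","wb"))
    print(n,d["fx"],d["fy"],d["cx"],d["cy"],d["world_from_camera"].round(4).tolist())
E
```

```text
{'t': 0.0, 'joint_positions': array([70.40232052, 23.60088314, -0.728685  , 91.50232293,  0.32016991,
       64.99053334, -4.70581173]), 'qd': array([-0.02520302,  0.02621449,  0.05071309, -0.05022799,  0.04037462,
        0.11404538,  0.04578048]), 'tau': array([-3.60944989e-05, -5.87957954e+01,  6.42273445e-01, -2.91076845e+01,
       -5.37859078e-02,  1.81861088e-02,  1.29081118e-04]), 'ee_pos': array([ 0.16884482, -0.60121604,  0.20371198]), 'tool_rot': array([-86.41829979,  89.90829083, 109.27713338]), 'contact_force': array([-0.45778252,  0.20688851, -0.18719005]), 'moment': array([-0.00963195,  0.0346374 , -0.04734764]), 'gripper_width': 0.08756197688557989}
scene 479.3886584658428 479.3886584658428 280.57933869967627 219.4154341727587 [[0.5889, 0.5083, -0.6283, 1.2593], [0.8079, -0.3917, 0.4404, -0.6139], [-0.0222, -0.7669, -0.6413, 0.9634], [0.0, 0.0, 0.0, 1.0]]
top 414.35330392243037 414.35330392243037 278.9177136750142 205.37358038880598 [[0.09, -0.9742, 0.2068, 0.3101], [-0.9959, -0.0887, 0.0152, -0.1053], [0.0035, -0.2073, -0.9783, 1.1459], [0.0, 0.0, 0.0, 1.0]]
```

View pics/scene0.png

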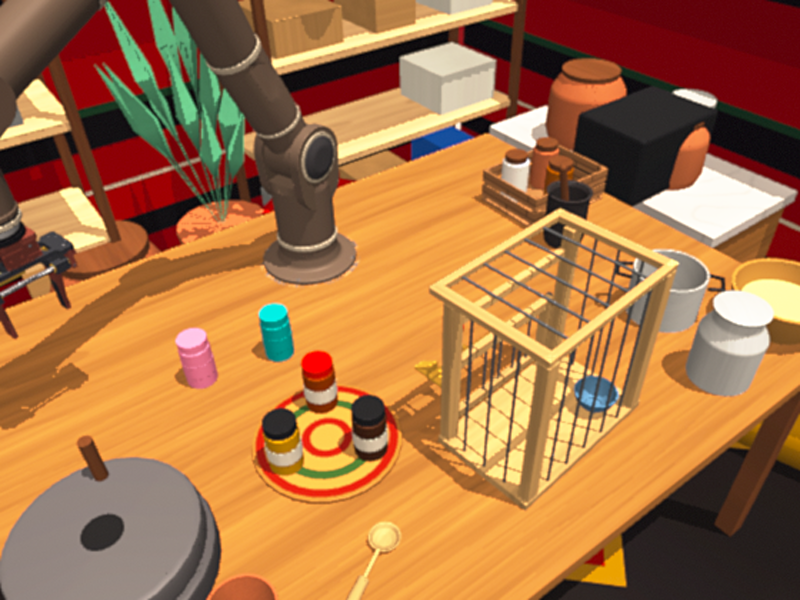

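View pics/top0.png

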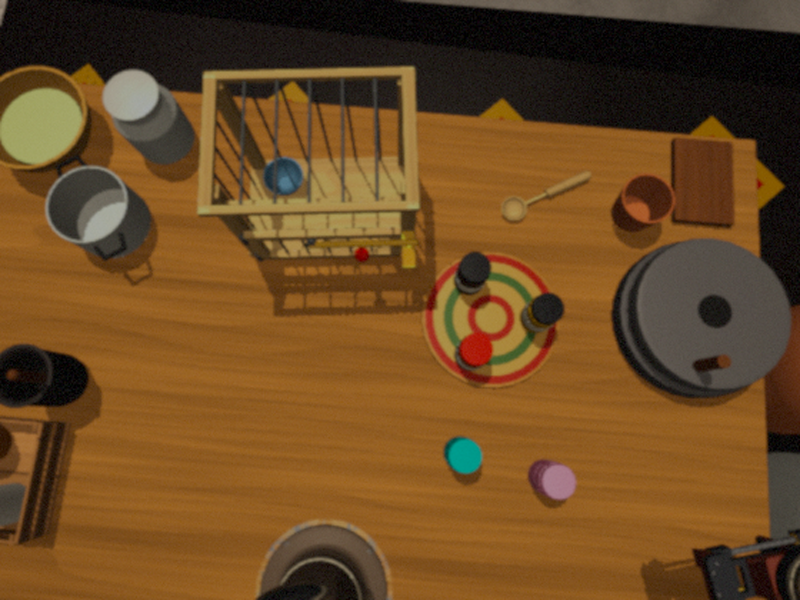

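The top view shows the red ball at (362,255), the cage roof's front corners at (200,213) and (418,210), the red lid at (476,350), and the black lids at (474,268) and (546,309). The scene view shows the red lid at (318,360).

```bash
cat > h.py <<'E'
import numpy as np,pickle
from scipy.spatial.transform import Rotation as R
def ray(d,px,py,T=None):
    T=np.array(d["world_from_camera"]) if T is None else T
    v=np.array([(px-d["cx"])/d["fx"],(py-d["cy"])/d["fy"],1]); return T[:3,3],T[:3,:3]@v
def at(d,px,py,z,T=None):
    o,v=ray(d,px,py,T); return o+v*(z-o[2])/v[2]
def proj(d,p,T=None):
    T=np.array(d["world_from_camera"]) if T is None else T
    q=np.linalg.inv(T)@np.append(p,1); return np.array([d["fx"]*q[0]/q[2]+d["cx"],d["fy"]*q[1]/q[2]+d["cy"]])
E
python3 - <<'E'
from h import *
import cv2
t=pickle.load(open("top0.pkl","rb"));s=pickle.load(open("scene0.pkl","rb"))
k=.7
for n,p,z in [("FL",(200,213),.332),("FR",(418,210),.332),("BL",(203,72),.332),("BR",(416,67),.332),("ball",(362,255),.18),("red",(476,350),.12),("blkb",(474,268),.12),("must",(546,309),.12),("bowl",(284,176),.055),("tray",(491,319),.01),("turq",(464,456),.1),("pink",(556,482),.1)]:
    print(n,at(t,p[0]*k,p[1]*k,z).round(4))
for n,p,z in [("FL",(557,212),.332),("FR",(434,290),.332),("BL",(676,265),.332),("BR",(547,360),.332),("red",(318,360),.12),("blkb",(368,407),.12),("must",(280,420),.12),("tray",(327,438),.01),("bowl",(598,388),.055)]:
    print("s",n,at(s,p[0]*k,p[1]*k,z).round(4))
def crop(d,x0,y0,w,h,n,f): cv2.imwrite(n,cv2.resize(d["image"][y0:y0+h,x0:x0+w,::-1],None,fx=f,fy=f,interpolation=cv2.INTER_CUBIC))
crop(t,130,30,270,250,"pics/tc.png",2.4+.0)
E
```

```text
FL [0.5744 0.2037 0.332 ]
FR [ 0.6078 -0.1097  0.332 ]
BL [0.7988 0.2352 0.332 ]
BR [ 0.8372 -0.0875  0.332 ]
ball [ 0.5748 -0.0229  0.18  ]
red [ 0.4391 -0.2326  0.12  ]
blkb [ 0.5855 -0.2198  0.12  ]
must [ 0.5225 -0.351   0.12  ]
bowl [0.7552 0.1569 0.055 ]
tray [ 0.5158 -0.2715  0.01  ]
turq [ 0.2587 -0.226   0.1   ]
pink [ 0.2302 -0.3841  0.1   ]
s FL [0.5847 0.195  0.332 ]
s FR [ 0.6269 -0.1088  0.332 ]
s BL [0.8063 0.2258 0.332 ]
s BR [ 0.8361 -0.0838  0.332 ]
s red [ 0.4474 -0.228   0.12  ]
s blkb [ 0.5947 -0.2198  0.12  ]
s must [ 0.5314 -0.3499  0.12  ]
s tray [ 0.5252 -0.2685  0.01  ]
s bowl [0.7582 0.1691 0.055 ]
```

View pics/tc.png

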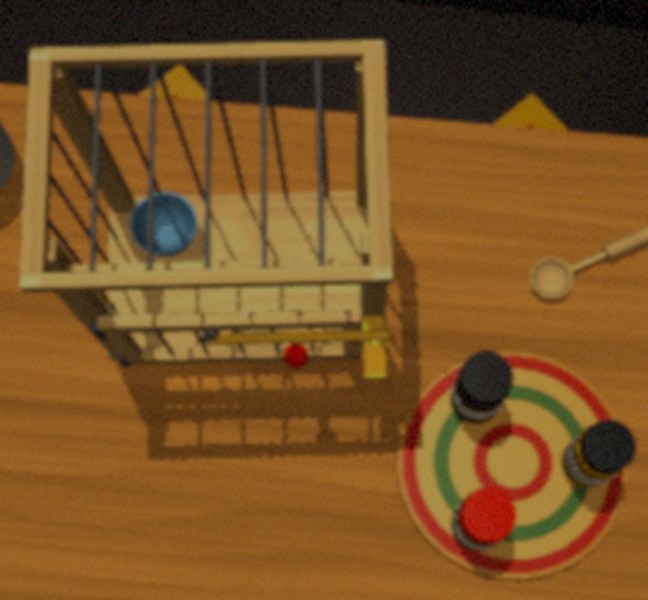

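The crop shows the roof front edge running from (20,288) to (391,283), the ball at (296,355) and the catch at (374,355). I'll fit the cage pose.

```bash
python3 - <<'E'
from h import *
from scipy.optimize import least_squares
t=pickle.load(open("top0.pkl","rb"));s=pickle.load(open("scene0.pkl","rb"))
C=lambda x,y,z:(x,y,z)
T=[((20,288),(-.03,.165,.332)),((391,283),(-.03,-.165,.332)),((30,48),(.2,.165,.332)),((385,40),(.2,-.165,.332)),((296,355),(-.053,-.068,.180))]
T=[((130+p[0]/2.4,30+p[1]/2.4),q) for p,q in T]
S=[((557,211),(-.03,.165,.332)),((432,290),(-.03,-.165,.332)),((677,265),(.2,.165,.332)),((547,362),(.2,-.165,.332)),((527,501),(.2,-.165,0))]
S=[((p[0]*.7,p[1]*.7),q) for p,q in S]
def w(a,q): c,n=np.cos(a[2]),np.sin(a[2]); return np.array([a[0]+c*q[0]-n*q[1],a[1]+n*q[0]+c*q[1],q[2]])
def f(a,ws): return np.concatenate([k*(proj(d,w(a,q))-p) for k,d,L in((ws[0],t,T),(ws[1],s,S)) for p,q in L])
for ws in((1,0),(0,1),(1,1)):
    r=least_squares(f,[.62,.03,-.1],args=(ws,)); print(ws,r.x.round(4),np.degrees(r.x[2]).round(2),r.fun.round(1))
a=r.x
for n,q in dict(ball=(-.053,-.068,.18),floor=(.075,0,.015),hinge=(-.007,.137,.154),seat=(-.023,-.148,.145)).items(): print(n,w(a,q).round(4))
E
```

```text
(1, 0) [0.6198 0.0516 0.1125] 6.44 [-2.6  0.1  2.6 -1.  -1.6 -0.2  1.9  0.4 -0.3  0.5  0.  -0.  -0.  -0.
  0.  -0.  -0.   0.  -0.   0. ]
(0, 1) [0.6219 0.0545 0.1247] 7.14 [-0.  -0.   0.  -0.  -0.  -0.  -0.  -0.  -0.  -0.   1.7 -4.  -4.2 -2.5
  1.7 -4.1  1.7  0.1 -1.   5.9]
(1, 1) [0.6213 0.0528 0.12  ] 6.88 [-3.  -0.1  2.1 -2.3 -2.8 -0.4  0.7 -0.8 -0.6 -0.3  1.3 -3.8 -5.2 -2.5
  1.1 -3.7  0.2  0.4 -2.3  6.1]
ball [ 0.5768 -0.021   0.18  ]
floor [0.6957 0.0618 0.015 ]
hinge [0.5979 0.188  0.154 ]
seat [ 0.6162 -0.0969  0.145 ]
```

```bash
cat >> h.py <<'E'
from scipy.spatial.transform import Slerp
CAGE=[.6205,.0522,np.radians(6.7)]
def w(q,a=CAGE): c,n=np.cos(a[2]),np.sin(a[2]); return np.array([a[0]+c*q[0]-n*q[1],a[1]+n*q[0]+c*q[1],q[2]])
def ori(tilt,yaw,sg=1):
    "approach dir tilted from vertical (deg) toward heading yaw (deg world)"
    t,y=np.radians([tilt,yaw]); x=np.array([np.sin(t)*np.cos(y),np.sin(t)*np.sin(y),-np.cos(t)])
    yy=sg*np.array([-np.sin(y),np.cos(y),0]); return R.from_matrix(np.c_[x,yy,np.cross(x,yy)])
def cur(s): return np.array(s["ee_pos"]),R.from_euler("xyz",s["tool_rot"],degrees=True)
def rows(s,wps,g=None):
    "wps: list of (pos,R,n rows); prints rows"
    p0,r0=cur(s); pp,rr=p0,r0; out=[]
    for p,r,n in wps:
        sl=Slerp([0,1],R.concatenate([rr,r]))
        for i in range(1,n+1):
            f=i/n; q=pp+(np.array(p)-pp)*f; d=r0.inv().apply(q-p0)/.05; a=(r0.inv()*sl(f)).as_rotvec(degrees=True)/5
            o=dict(zip(["dx","dy","dz","ax","ay","az"],np.r_[d,a].round(2).tolist()))
            if g is not None:o["gripper"]=g
            out.append(o)
        pp,rr=np.array(p),r
    for i in range(0,len(out),8): print(str(out[i:i+8]).replace("'",'"').replace(" ",""),"\n")
E
python3 - <<'E'
from h import *
from cell import bot
s=bot.read_state(); p,r=cur(s); print(r.as_matrix().round(2))
for sg in(1,-1):print(sg,(r.inv()*ori(38,3,sg)).as_rotvec(degrees=True))
sg=min((1,-1),key=lambda g:(r.inv()*ori(38,3,g)).magnitude())
o=ori(38,4,sg); b=np.array([.575,-.021,.18]); 
rows(s,[((.22,-.5,.42),r,3),((.40,-.2,.40),o,13-3),(b-o.apply([.17,0,0]),o,4)],1)
E
```

```text
[[-0.    0.27 -0.96]
 [ 0.   -0.96 -0.27]
 [-1.   -0.    0.  ]]
1 [-158.76005211   -6.18962206   54.6899895 ]
-1 [12.1944873  37.857972    4.28463309]
[{"dx":-1.44,"dy":-0.56,"dz":-0.51,"ax":0.0,"ay":0.0,"az":0.0,"gripper":1},{"dx":-2.88,"dy":-1.12,"dz":-1.02,"ax":0.0,"ay":0.0,"az":0.0,"gripper":1},{"dx":-4.32,"dy":-1.68,"dz":-1.53,"ax":0.0,"ay":0.0,"az":0.0,"gripper":1},{"dx":-4.28,"dy":-2.16,"dz":-2.04,"ax":0.22,"ay":0.76,"az":0.08,"gripper":1},{"dx":-4.24,"dy":-2.64,"dz":-2.55,"ax":0.45,"ay":1.52,"az":0.16,"gripper":1},{"dx":-4.2,"dy":-3.12,"dz":-3.06,"ax":0.67,"ay":2.27,"az":0.24,"gripper":1},{"dx":-4.16,"dy":-3.6,"dz":-3.57,"ax":0.9,"ay":3.03,"az":0.32,"gripper":1},{"dx":-4.12,"dy":-4.08,"dz":-4.08,"ax":1.12,"ay":3.79,"az":0.4,"gripper":1}] 

[{"dx":-4.08,"dy":-4.56,"dz":-4.59,"ax":1.35,"ay":4.55,"az":0.47,"gripper":1},{"dx":-4.04,"dy":-5.04,"dz":-5.09,"ax":1.57,"ay":5.3,"az":0.55,"gripper":1},{"dx":-4.0,"dy":-5.52,"dz":-5.6,"ax":1.8,"ay":6.06,"az":0.63,"gripper":1},{"dx":-3.96,"dy":-6.0,"dz":-6.11,"ax":2.02,"ay":6.82,"az":0.71,"gripper":1},{"dx":-3.92,"dy":-6.48,"dz":-6.62,"ax":2.25,"ay":7.58,"az":0.79,"gripper":1},{"dx":-3.48,"dy":-7.21,"dz":-7.19,"ax":2.25,"ay":7.58,"az":0.79,"gripper":1},{"dx":-3.05,"dy":-7.94,"dz":-7.77,"ax":2.25,"ay":7.58,"az":0.79,"gripper":1},{"dx":-2.62,"dy":-8.67,"dz":-8.34,"ax":2.25,"ay":7.58,"az":0.79,"gripper":1}] 

[{"dx":-2.19,"dy":-9.4,"dz":-8.91,"ax":2.25,"ay":7.58,"az":0.79,"gripper":1}]
```

Emit:
play_rows([
  {"dx": -1.4, "dy": -0.6, "dz": -0.5, "gripper": 1},
  {"dx": -2.9, "dy": -1.1, "dz": -1.0, "gripper": 1},
  {"dx": -4.3, "dy": -1.7, "dz": -1.5, "gripper": 1},
  {"dx": -4.2, "dy": -2.5, "dz": -2.3, "ax": 0.4, "ay": 1.4, "az": 0.15, "gripper": 1},
  {"dx": -4.2, "dy": -3.2, "dz": -3.0, "ax": 0.8, "ay": 2.8, "az": 0.3, "gripper": 1},
  {"dx": -4.1, "dy": -4.0, "dz": -3.8, "ax": 1.2, "ay": 4.2, "az": 0.45, "gripper": 1},
  {"dx": -4.1, "dy": -4.7, "dz": -4.5, "ax": 1.6, "ay": 5.6, "az": 0.6, "gripper": 1},
  {"dx": -4.0, "dy": -5.4, "dz": -5.3, "ax": 2.0, "ay": 7.0, "az": 0.7, "gripper": 1},
])

```text
invalid input
```

```bash
python3 - <<'E'
from h import *
from cell import bot
s=bot.read_state(); p,r=cur(s); print(s["joint_positions"].round(1))
o=ori(38,4,-1); b=np.array([.575,-.021,.18]); 
rows(s,[(b-o.apply([.17,0,0]),o,8)],1)
E
```

```text
[70.4 23.6 -0.7 91.5  0.3 65.  -4.7]
[{"dx":-0.27,"dy":-1.18,"dz":-1.11,"ax":0.28,"ay":0.95,"az":0.1,"gripper":1},{"dx":-0.55,"dy":-2.35,"dz":-2.23,"ax":0.56,"ay":1.89,"az":0.2,"gripper":1},{"dx":-0.82,"dy":-3.53,"dz":-3.34,"ax":0.84,"ay":2.84,"az":0.3,"gripper":1},{"dx":-1.1,"dy":-4.7,"dz":-4.45,"ax":1.12,"ay":3.79,"az":0.4,"gripper":1},{"dx":-1.37,"dy":-5.88,"dz":-5.57,"ax":1.4,"ay":4.74,"az":0.49,"gripper":1},{"dx":-1.64,"dy":-7.05,"dz":-6.68,"ax":1.68,"ay":5.68,"az":0.59,"gripper":1},{"dx":-1.92,"dy":-8.23,"dz":-7.8,"ax":1.97,"ay":6.63,"az":0.69,"gripper":1},{"dx":-2.19,"dy":-9.4,"dz":-8.91,"ax":2.25,"ay":7.58,"az":0.79,"gripper":1}]
```

Emit:
play_rows([
  {"gripper": 1, "dx": -1.4, "dy": -0.6, "dz": -0.5, "ax": 0, "ay": 0, "az": 0},
  {"gripper": 1, "dx": -2.9, "dy": -1.1, "dz": -1.0, "ax": 0, "ay": 0, "az": 0},
  {"gripper": 1, "dx": -4.3, "dy": -1.7, "dz": -1.5, "ax": 0, "ay": 0, "az": 0},
  {"gripper": 1, "dx": -4.2, "dy": -2.5, "dz": -2.3, "ax": 0.4, "ay": 1.4, "az": 0.15},
  {"gripper": 1, "dx": -4.2, "dy": -3.2, "dz": -3.0, "ax": 0.8, "ay": 2.8, "az": 0.3},
  {"gripper": 1, "dx": -4.1, "dy": -4.0, "dz": -3.8, "ax": 1.2, "ay": 4.2, "az": 0.45},
  {"gripper": 1, "dx": -4.1, "dy": -4.7, "dz": -4.5, "ax": 1.6, "ay": 5.6, "az": 0.6},
  {"gripper": 1, "dx": -4.0, "dy": -5.4, "dz": -5.3, "ax": 2.0, "ay": 7.0, "az": 0.7},
])

```text
t: 0.9
ee_pos: [0.3138, -0.3324, 0.4037]
tool_rot: [179.4, 54.6, 4.6]
contact_force: [1.0, 0.1, 0.4]
gripper_width: 0.0877
```

```bash
python3 - <<'E'
from h import *
from cell import bot
s=bot.read_state(); p,r=cur(s); print(p,s["joint_positions"].round(1))
o=ori(38,4,-1); b=np.array([.575,-.021,.18]); 
rows(s,[(b-o.apply([.17,0,0]),o,8)],1)
E
```

```text
[ 0.31382147 -0.33244959  0.40372971] [ 71.1  -8.5  -3.5 111.4 -36.7  69.4  -6.3]
[{"dx":0.44,"dy":-0.72,"dz":-0.25,"ax":0.03,"ay":0.06,"az":0.01,"gripper":1},{"dx":0.89,"dy":-1.45,"dz":-0.49,"ax":0.05,"ay":0.13,"az":0.02,"gripper":1},{"dx":1.33,"dy":-2.17,"dz":-0.74,"ax":0.08,"ay":0.19,"az":0.03,"gripper":1},{"dx":1.78,"dy":-2.9,"dz":-0.98,"ax":0.11,"ay":0.26,"az":0.04,"gripper":1},{"dx":2.22,"dy":-3.62,"dz":-1.23,"ax":0.13,"ay":0.32,"az":0.05,"gripper":1},{"dx":2.67,"dy":-4.34,"dz":-1.47,"ax":0.16,"ay":0.39,"az":0.06,"gripper":1},{"dx":3.11,"dy":-5.07,"dz":-1.72,"ax":0.19,"ay":0.45,"az":0.07,"gripper":1},{"dx":3.56,"dy":-5.79,"dz":-1.96,"ax":0.21,"ay":0.52,"az":0.08,"gripper":1}]
```

Emit:
play_rows([
  {"gripper": 1, "dx": 0.5, "dy": -0.8, "dz": -0.25, "ax": 0, "ay": 0.1, "az": 0},
  {"gripper": 1, "dx": 1.0, "dy": -1.7, "dz": -0.55, "ax": 0.1, "ay": 0.2, "az": 0},
  {"gripper": 1, "dx": 1.5, "dy": -2.5, "dz": -0.85, "ax": 0.1, "ay": 0.3, "az": 0},
  {"gripper": 1, "dx": 2.0, "dy": -3.3, "dz": -1.1, "ax": 0.1, "ay": 0.3, "az": 0},
  {"gripper": 1, "dx": 2.6, "dy": -4.2, "dz": -1.4, "ax": 0.2, "ay": 0.4, "az": 0.1},
  {"gripper": 1, "dx": 3.1, "dy": -5.0, "dz": -1.7, "ax": 0.2, "ay": 0.5, "az": 0.1},
  {"gripper": 1, "dx": 3.56, "dy": -5.8, "dz": -1.96, "ax": 0.2, "ay": 0.5, "az": 0.1},
  {"gripper": 1, "dx": 3.56, "dy": -5.8, "dz": -1.96, "ax": 0.2, "ay": 0.5, "az": 0.1},
])

```text
t: 1.7
ee_pos: [0.4761, -0.0502, 0.3094]
tool_rot: [-180.0, 52.6, 4.1]
contact_force: [0.3, -1.2, 0.6]
gripper_width: 0.088
```

```bash
cat >> h.py <<'E'
def wrist(name):
    from cell import bot,snapshot; import cv2
    s=bot.read_state(); d=snapshot("wrist"); p,r=cur(s); M=np.eye(4); M[:3,:3]=r.as_matrix(); M[:3,3]=p
    d["world_from_camera"]=M@np.array(d["tool_from_camera"]); pickle.dump(d,open(name+".pkl","wb"))
    cv2.imwrite(f"pics/{name}.png",cv2.resize(d["image"][:,:,::-1],(784,588),interpolation=cv2.INTER_CUBIC)); return s,d
E
python3 - <<'E'
from h import *
s,d=wrist("w1"); print(cur(s)[0],s["tool_rot"],s["joint_positions"].round(1),np.array(d["tool_from_camera"]).round(3).tolist())
for n,q in dict(ball=(-.053,-.068,.18),hinge=(-.007,.137,.154),seat=(-.023,-.148,.145),pivot=(-.023,.022,.145)).items(): print(n,w(q).round(4),(proj(d,w(q))*1.4).round(0))
E
```

```text
[ 0.4761339  -0.05016342  0.30937511] [-179.96994673   52.59785179    4.14112698] [ 26.1 -16.8 -16.3 130.7 -25.   30.8 -59.4] [[0.001, -0.244, 0.97, -0.18], [1.0, -0.0, -0.001, -0.001], [0.001, 0.97, 0.244, -0.065], [0.0, 0.0, 0.0, 1.0]]
ball [ 0.5758 -0.0215  0.18  ] [363. 263.]
hinge [0.5976 0.1874 0.154 ] [112. 237.]
seat [ 0.6149 -0.0975  0.145 ] [461. 246.]
pivot [0.5951 0.0714 0.145 ] [256. 254.]
```

View pics/w1.png

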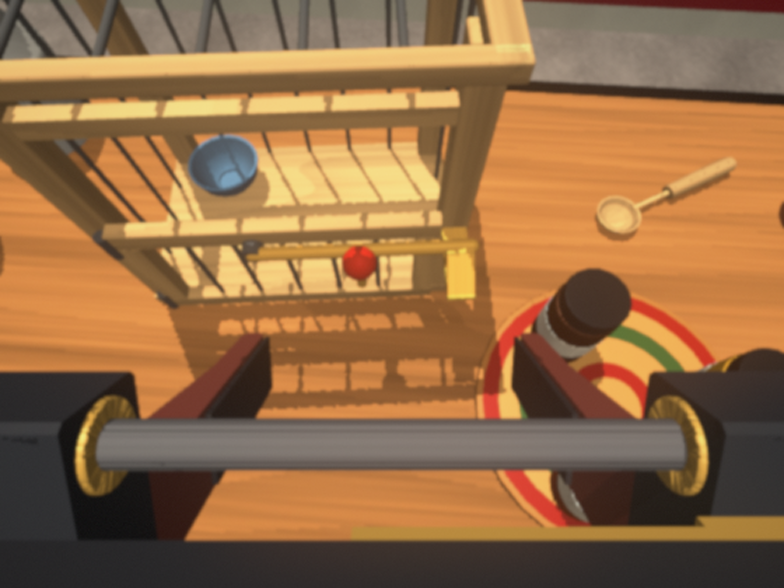

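The wrist view shows the ball at (359,263), where I predicted (363,263). The catch is near (460,245) and the pivot near (253,247). The model holds to about 3 mm.

```bash
python3 - <<'E'
from h import *
from cell import bot
s=bot.read_state()
o=ori(38,4,-1); b=np.array([.5758,-.019,.18]); 
rows(s,[(b-o.apply([.1,0,0]),o,3),(b+o.apply([.004,0,0]),o,4),(b+o.apply([.004,0,0]),o,1)],1)
E
```

```text
[{"dx":0.42,"dy":-0.11,"dz":-0.0,"ax":0.01,"ay":0.05,"az":0.03,"gripper":1},{"dx":0.85,"dy":-0.23,"dz":-0.01,"ax":0.01,"ay":0.09,"az":0.05,"gripper":1},{"dx":1.27,"dy":-0.34,"dz":-0.01,"ax":0.02,"ay":0.14,"az":0.08,"gripper":1},{"dx":1.79,"dy":-0.34,"dz":-0.02,"ax":0.02,"ay":0.14,"az":0.08,"gripper":1},{"dx":2.31,"dy":-0.33,"dz":-0.03,"ax":0.02,"ay":0.14,"az":0.08,"gripper":1},{"dx":2.83,"dy":-0.33,"dz":-0.03,"ax":0.02,"ay":0.14,"az":0.08,"gripper":1},{"dx":3.35,"dy":-0.33,"dz":-0.04,"ax":0.02,"ay":0.14,"az":0.08,"gripper":1},{"dx":3.35,"dy":-0.33,"dz":-0.04,"ax":0.02,"ay":0.14,"az":0.08,"gripper":1}]
```

Emit:
play_rows([
  {"gripper": 1, "dx": 0.42, "dy": -0.15, "dz": 0, "ax": 0, "ay": 0.05, "az": 0},
  {"gripper": 1, "dx": 0.85, "dy": -0.3, "dz": 0, "ax": 0, "ay": 0.1, "az": 0.05},
  {"gripper": 1, "dx": 1.27, "dy": -0.34, "dz": 0, "ax": 0, "ay": 0.14, "az": 0.08},
  {"gripper": 1, "dx": 1.8, "dy": -0.34, "dz": -0.02, "ax": 0, "ay": 0.14, "az": 0.08},
  {"gripper": 1, "dx": 2.3, "dy": -0.33, "dz": -0.03, "ax": 0, "ay": 0.14, "az": 0.08},
  {"gripper": 1, "dx": 2.8, "dy": -0.33, "dz": -0.03, "ax": 0, "ay": 0.14, "az": 0.08},
  {"gripper": 1, "dx": 3.35, "dy": -0.33, "dz": -0.04, "ax": 0, "ay": 0.14, "az": 0.08},
  {"gripper": 1, "dx": 3.35, "dy": -0.33, "dz": -0.04, "ax": 0, "ay": 0.14, "az": 0.08},
])

```text
t: 2.55
ee_pos: [0.5629, -0.024, 0.1833]
tool_rot: [178.7, 53.4, 2.8]
contact_force: [-0.0, -0.1, -0.1]
gripper_width: 0.088
```

```bash
python3 - <<'E'
from h import *
s,d=wrist("w2"); print(cur(s)[0],s["contact_force"].round(1),s["joint_positions"].round(1))
print((proj(d,[.5758,-.019,.18])*1.4).round(0))
E
```

```text
[ 0.5628939  -0.02400246  0.1832969 ] [-0.  -0.1 -0.1] [  34.9    5.8  -38.3  132.    25.2    7.5 -112. ]
[383. 314.]
```

View pics/w2.png

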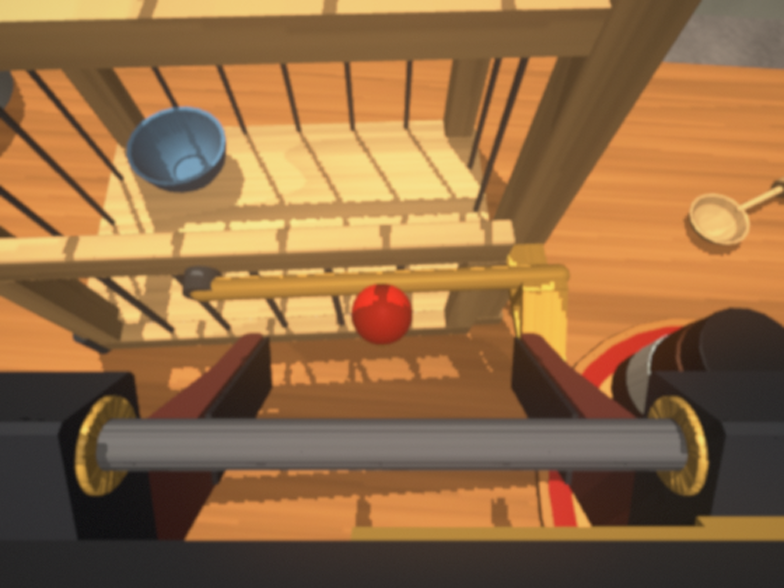

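The ball is at (382,313), as predicted. Joint 6 is at its lower limit, so I'll use a smaller tilt of 25°, which still clears the eave.

```bash
python3 - <<'E'
from h import *
from cell import bot
s=bot.read_state()
o=ori(25,4,-1); b=np.array([.5758,-.019,.18]); 
rows(s,[(b-o.apply([.02,0,0]),o,4),(b+o.apply([.004,0,0]),o,2),(b+o.apply([.004,0,0]),o,2)],1)
E
```

```text
[{"dx":-0.05,"dy":-0.02,"dz":-0.06,"ax":0.02,"ay":-0.58,"az":-0.04,"gripper":1},{"dx":-0.1,"dy":-0.04,"dz":-0.13,"ax":0.03,"ay":-1.16,"az":-0.08,"gripper":1},{"dx":-0.14,"dy":-0.06,"dz":-0.19,"ax":0.05,"ay":-1.74,"az":-0.12,"gripper":1},{"dx":-0.19,"dy":-0.08,"dz":-0.26,"ax":0.06,"ay":-2.33,"az":-0.16,"gripper":1},{"dx":0.04,"dy":-0.09,"dz":-0.21,"ax":0.06,"ay":-2.33,"az":-0.16,"gripper":1},{"dx":0.28,"dy":-0.09,"dz":-0.16,"ax":0.06,"ay":-2.33,"az":-0.16,"gripper":1},{"dx":0.28,"dy":-0.09,"dz":-0.16,"ax":0.06,"ay":-2.33,"az":-0.16,"gripper":1},{"dx":0.28,"dy":-0.09,"dz":-0.16,"ax":0.06,"ay":-2.33,"az":-0.16,"gripper":1}]
```

Emit:
play_rows([
  {"gripper": 1, "dx": -0.05, "dy": -0.02, "dz": -0.06, "ax": 0, "ay": -0.6, "az": -0.04},
  {"gripper": 1, "dx": -0.1, "dy": -0.04, "dz": -0.13, "ax": 0, "ay": -1.2, "az": -0.08},
  {"gripper": 1, "dx": -0.15, "dy": -0.06, "dz": -0.2, "ax": 0, "ay": -1.8, "az": -0.12},
  {"gripper": 1, "dx": -0.2, "dy": -0.08, "dz": -0.26, "ax": 0.05, "ay": -2.3, "az": -0.16},
  {"gripper": 1, "dx": 0.04, "dy": -0.09, "dz": -0.21, "ax": 0.05, "ay": -2.3, "az": -0.16},
  {"gripper": 1, "dx": 0.28, "dy": -0.09, "dz": -0.16, "ax": 0.05, "ay": -2.3, "az": -0.16},
  {"gripper": 1, "dx": 0.28, "dy": -0.09, "dz": -0.16, "ax": 0.05, "ay": -2.3, "az": -0.16},
  {"gripper": 1, "dx": 0.28, "dy": -0.09, "dz": -0.16, "ax": 0.05, "ay": -2.3, "az": -0.16},
])

```text
t: 3.4
ee_pos: [0.5771, -0.0186, 0.1763]
tool_rot: [-179.9, 64.9, 4.2]
contact_force: [-0.4, 0.3, -0.4]
gripper_width: 0.0881
```

```bash
cat > gate.py <<'E'
from h import *
H=np.array([-.007,.137])
def ball(g,l=0):
    "ball world pos for gate angle g, latch l"
    al=.115+.090*np.cos(l)-.035*np.sin(l); z=.145+.035*np.cos(l)+.090*np.sin(l)
    e=np.array([-np.sin(g),-np.cos(g)]); n=np.array([-np.cos(g),np.sin(g)])
    xy=H+e*al+n*.046; return w((xy[0],xy[1],z))
E
python3 - <<'E'
from gate import *
from cell import bot
s=bot.read_state(); print(cur(s)[0],s["tool_rot"],s["joint_positions"].round(1),s["contact_force"].round(1))
for g in(0,.3,.8,1.2,1.4): print(g,ball(g).round(3))
p,r=cur(s); b0=ball(0)
b=np.array([.5758,-.019,.18]); print("err in tool",r.inv().apply(b-p))
E
```

```text
[ 0.57707959 -0.01861223  0.1762806 ] [-179.92827087   64.93143601    4.18014204] [  37.3   12.4  -44.3  120.6   19.7   26.5 -106.1] [-0.4  0.3 -0.4]
0 [ 0.576 -0.022  0.18 ]
0.3 [ 0.515 -0.006  0.18 ]
0.8 [0.432 0.057 0.18 ]
1.2 [0.395 0.132 0.18 ]
1.4 [0.388 0.173 0.18 ]
err in tool [-0.00392174  0.00029297 -0.00039471]
```

```bash
python3 - <<'E'
from gate import *
from cell import bot
s=bot.read_state(); p,r=cur(s); 
d=ball(0,.3)-ball(0); print(d)
rows(s,[(p,r,4),(p+d,r,4)],.2)
E
```

```text
[-0.00167573  0.01426483  0.0250336 ]
[{"dx":0.0,"dy":0.0,"dz":0.0,"ax":0.0,"ay":0.0,"az":0.0,"gripper":0.2},{"dx":0.0,"dy":0.0,"dz":0.0,"ax":0.0,"ay":0.0,"az":0.0,"gripper":0.2},{"dx":0.0,"dy":0.0,"dz":0.0,"ax":0.0,"ay":0.0,"az":0.0,"gripper":0.2},{"dx":0.0,"dy":0.0,"dz":0.0,"ax":0.0,"ay":0.0,"az":0.0,"gripper":0.2},{"dx":-0.11,"dy":-0.07,"dz":-0.05,"ax":0.0,"ay":0.0,"az":0.0,"gripper":0.2},{"dx":-0.23,"dy":-0.14,"dz":-0.1,"ax":0.0,"ay":0.0,"az":0.0,"gripper":0.2},{"dx":-0.34,"dy":-0.22,"dz":-0.15,"ax":0.0,"ay":0.0,"az":0.0,"gripper":0.2},{"dx":-0.46,"dy":-0.29,"dz":-0.2,"ax":0.0,"ay":0.0,"az":0.0,"gripper":0.2}]
```

Emit:
play_rows([
  {"gripper": 0.0, "dx": 0, "dy": 0, "dz": 0, "ax": 0, "ay": 0, "az": 0},
  {"gripper": 0.0, "dx": 0, "dy": 0, "dz": 0, "ax": 0, "ay": 0, "az": 0},
  {"gripper": 0.0, "dx": 0, "dy": 0, "dz": 0, "ax": 0, "ay": 0, "az": 0},
  {"gripper": 0.0, "dx": 0, "dy": 0, "dz": 0, "ax": 0, "ay": 0, "az": 0},
  {"gripper": 0.0, "dx": 0, "dy": 0, "dz": 0, "ax": 0, "ay": 0, "az": 0},
  {"gripper": 0.0, "dx": 0, "dy": 0, "dz": 0, "ax": 0, "ay": 0, "az": 0},
])

```text
t: 4.0
ee_pos: [0.577, -0.0186, 0.1763]
tool_rot: [-179.9, 64.9, 4.2]
contact_force: [-0.2, 0.6, -0.6]
gripper_width: 0.0434
```

Emit:
play_rows([
  {"gripper": 0.0, "dx": -0.11, "dy": -0.07, "dz": -0.05, "ax": 0, "ay": 0, "az": 0},
  {"gripper": 0.0, "dx": -0.23, "dy": -0.14, "dz": -0.1, "ax": 0, "ay": 0, "az": 0},
  {"gripper": 0.0, "dx": -0.34, "dy": -0.22, "dz": -0.15, "ax": 0, "ay": 0, "az": 0},
  {"gripper": 0.0, "dx": -0.46, "dy": -0.29, "dz": -0.2, "ax": 0, "ay": 0, "az": 0},
  {"gripper": 0.0, "dx": -0.46, "dy": -0.29, "dz": -0.2, "ax": 0, "ay": 0, "az": 0},
  {"gripper": 0.0, "dx": -0.46, "dy": -0.29, "dz": -0.2, "ax": 0, "ay": 0, "az": 0},
])

```text
t: 4.6
ee_pos: [0.5754, -0.0043, 0.2017]
tool_rot: [-180.0, 64.9, 4.1]
contact_force: [0.1, 0.1, 0.3]
gripper_width: 0.0004
```

```bash
python3 - <<'E'
from gate import *
from cell import bot
s=bot.read_state(); p,r=cur(s); print(p,s["gripper_width"],s["contact_force"].round(1),s["joint_positions"].round(1))
off=p-ball(0,.3)
wp=[]
for i,(g,l) in enumerate([(.06,.3),(.14,.3),(.22,.3),(.3,.3),(.38,.25),(.46,.2),(.54,.15),(.62,.1)]):
    wp.append((ball(g,l)+off,ori(25-.8*i,4-i,-1),1))
rows(s,wp,0)
E
```

```text
[ 0.57538559 -0.00428891  0.20167287] 0.00035900282063157894 [0.1 0.1 0.3] [  38.2   10.   -46.5  119.    16.6   29.7 -104.8]
[{"dx":-0.1,"dy":-0.05,"dz":0.21,"ax":0.02,"ay":-0.02,"az":0.01,"gripper":0},{"dx":-0.22,"dy":-0.14,"dz":0.48,"ax":0.2,"ay":-0.18,"az":0.09,"gripper":0},{"dx":-0.35,"dy":-0.26,"dz":0.74,"ax":0.38,"ay":-0.34,"az":0.17,"gripper":0},{"dx":-0.47,"dy":-0.39,"dz":1.0,"ax":0.57,"ay":-0.5,"az":0.25,"gripper":0},{"dx":-0.52,"dy":-0.5,"dz":1.3,"ax":0.75,"ay":-0.66,"az":0.33,"gripper":0},{"dx":-0.57,"dy":-0.63,"dz":1.59,"ax":0.94,"ay":-0.82,"az":0.4,"gripper":0},{"dx":-0.61,"dy":-0.79,"dz":1.87,"ax":1.13,"ay":-0.98,"az":0.47,"gripper":0},{"dx":-0.64,"dy":-0.98,"dz":2.14,"ax":1.32,"ay":-1.14,"az":0.54,"gripper":0}]
```

The fingers are slow (about 75 mm/s), so they shut above the ball. I'll back off, reopen partly and regrip.

Emit:
play_rows([
  {"gripper": 0.0, "dx": -0.6, "dy": 0, "dz": 0, "ax": 0, "ay": 0, "az": 0},
  {"gripper": 0.55, "dx": -0.8, "dy": 0.29, "dz": 0, "ax": 0, "ay": 0, "az": 0},
  {"gripper": 0.55, "dx": -0.8, "dy": 0.29, "dz": 0, "ax": 0, "ay": 0, "az": 0},
  {"gripper": 0.55, "dx": -0.8, "dy": 0.29, "dz": 0, "ax": 0, "ay": 0, "az": 0},
  {"gripper": 0.55, "dx": -0.8, "dy": 0.29, "dz": 0, "ax": 0, "ay": 0, "az": 0},
  {"gripper": 0.55, "dx": -0.8, "dy": 0.29, "dz": 0, "ax": 0, "ay": 0, "az": 0},
  {"gripper": 0.55, "dx": -0.8, "dy": 0.29, "dz": 0, "ax": 0, "ay": 0, "az": 0},
  {"gripper": 0.55, "dx": -0.8, "dy": 0.29, "dz": 0, "ax": 0, "ay": 0, "az": 0},
])

```text
t: 5.4
ee_pos: [0.5594, -0.0195, 0.2376]
tool_rot: [-179.9, 64.9, 4.2]
contact_force: [-0.2, -0.5, 0.5]
gripper_width: 0.0477
```

```bash
python3 - <<'E'
from gate import *
s,d=wrist("w3"); p,r=cur(s); print(p,s["gripper_width"])
b=np.array([.5758,-.019,.18]); o=ori(25,4,-1); print((proj(d,b)*1.4).round())
import cv2; im=cv2.cvtColor(d["image"],cv2.COLOR_RGB2HSV); m=cv2.inRange(im,(0,190,90),(6,255,255))|cv2.inRange(im,(174,190,90),(180,255,255))
n,l,st,c=cv2.connectedComponentsWithStats(m); print([(st[i][4],(c[i]*1.4).round()) for i in range(1,n) if st[i][4]>150])
t=b+o.apply([.005,0,0]); rows(s,[(t,o,4),(t,o,4)],.55)
E
```

```text
[ 0.55943871 -0.01954493  0.23755179] 0.04770027063958557
[394. 321.]
[(np.int32(1174), array([602., 321.])), (np.int32(876), array([392., 320.])), (np.int32(482), array([758., 332.]))]
[{"dx":0.32,"dy":0.0,"dz":0.05,"ax":0.01,"ay":-0.0,"az":0.0,"gripper":0.55},{"dx":0.64,"dy":0.01,"dz":0.1,"ax":0.01,"ay":-0.01,"az":0.01,"gripper":0.55},{"dx":0.96,"dy":0.01,"dz":0.14,"ax":0.02,"ay":-0.01,"az":0.01,"gripper":0.55},{"dx":1.28,"dy":0.01,"dz":0.19,"ax":0.03,"ay":-0.01,"az":0.02,"gripper":0.55},{"dx":1.28,"dy":0.01,"dz":0.19,"ax":0.03,"ay":-0.01,"az":0.02,"gripper":0.55},{"dx":1.28,"dy":0.01,"dz":0.19,"ax":0.03,"ay":-0.01,"az":0.02,"gripper":0.55},{"dx":1.28,"dy":0.01,"dz":0.19,"ax":0.03,"ay":-0.01,"az":0.02,"gripper":0.55},{"dx":1.28,"dy":0.01,"dz":0.19,"ax":0.03,"ay":-0.01,"az":0.02,"gripper":0.55}]
```

The ball is where expected: the colour blob is at (392,320) and the prediction was (394,321). I'll descend and close.

Emit:
play_rows([
  {"gripper": 0.55, "dx": 0.4, "dy": 0, "dz": 0.06, "ax": 0, "ay": 0, "az": 0},
  {"gripper": 0.55, "dx": 0.8, "dy": 0, "dz": 0.12, "ax": 0, "ay": 0, "az": 0},
  {"gripper": 0.55, "dx": 1.28, "dy": 0, "dz": 0.19, "ax": 0, "ay": 0, "az": 0},
  {"gripper": 0, "dx": 1.28, "dy": 0, "dz": 0.19, "ax": 0, "ay": 0, "az": 0},
  {"gripper": 0, "dx": 1.28, "dy": 0, "dz": 0.19, "ax": 0, "ay": 0, "az": 0},
  {"gripper": 0, "dx": 1.28, "dy": 0, "dz": 0.19, "ax": 0, "ay": 0, "az": 0},
  {"gripper": 0, "dx": 1.28, "dy": 0, "dz": 0.19, "ax": 0, "ay": 0, "az": 0},
  {"gripper": 0, "dx": 1.28, "dy": 0, "dz": 0.19, "ax": 0, "ay": 0, "az": 0},
])

```text
t: 6.25
ee_pos: [0.5783, -0.0186, 0.1767]
tool_rot: [179.9, 64.8, 4.1]
contact_force: [-0.2, -0.6, 0.2]
gripper_width: 0.0115
```

```bash
python3 - <<'E'
from gate import *
s,d=wrist("w4"); p,r=cur(s); print(p,s["gripper_width"],s["contact_force"].round(1)); print((proj(d,[.5758,-.019,.18])*1.4).round())
for q in ([0,0,0],[.014,0,0]): print((proj(d,p+r.apply(q))*1.4).round())
E
```

```text
[ 0.57825262 -0.0185915   0.17666451] 0.011485935596252845 [-0.2 -0.6  0.2]
[394. 348.]
[393. 342.]
[393. 331.]
```

View pics/w4.png

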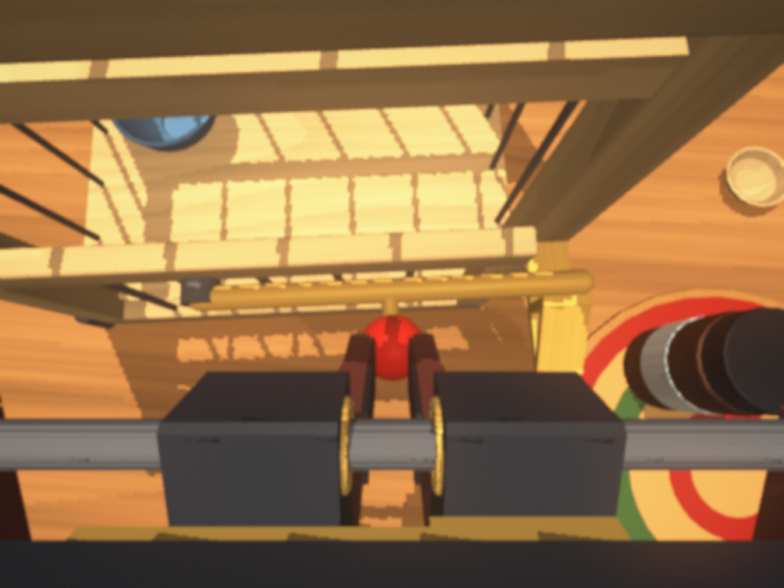

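```bash
python3 - <<'E'
from gate import *
b=np.array([.5758,-.019,.18])
for n in("w1","w2","w3","w4"):
    d=pickle.load(open(n+".pkl","rb")); q=np.linalg.inv(d["world_from_camera"])@np.append(b,1)
    print(n,d["fx"],d["cx"],d["cy"],"depth",q[2],"diam",1.4*d["fx"]*.026/q[2])
import cv2
L=[]
for n in("w1","w2","w3","w4"):
    d=pickle.load(open(n+".pkl","rb")); im=cv2.cvtColor(d["image"],cv2.COLOR_RGB2HSV); m=cv2.inRange(im,(0,170,80),(7,255,255))|cv2.inRange(im,(173,170,80),(180,255,255))
    k,l,st,c=cv2.connectedComponentsWithStats(m)
    i=min((i for i in range(1,k) if st[i][4]>150),key=lambda i:np.hypot(*(c[i]-proj(d,b))))
    x,y=c[i]; print(n,st[i],c[i]); x=st[i][0]+st[i][2]/2-.5; L.append(ray(d,x,y))
# triangulate
A=np.zeros((3,3));v=np.zeros(3)
for o,u in L[:3]:
    u=u/np.linalg.norm(u);P=np.eye(3)-np.outer(u,u);A+=P;v+=P@o
x=np.linalg.solve(A,v);print(x,[np.linalg.norm(np.cross(x-o,u/np.linalg.norm(u))).round(4) for o,u in L])
E
```

```text
w1 339.90533158413524 279.34857665492706 209.90012850725483 depth 0.349167745078205 diam 35.43441295498635
w2 339.90533158413524 279.34857665492706 209.90012850725483 depth 0.1981855269757054 diam 62.42915039491865
w3 339.90533158413524 279.34857665492706 209.90012850725483 depth 0.24951964498809948 diam 49.58549083481027
w4 339.90533158413524 279.34857665492706 209.90012850725483 depth 0.1861669694781355 diam 66.45944822728407
w1 [245 177  24  22 410] [256.38780488 187.14146341]
w2 [ 252  204   41   41 1398] [272.25107296 223.87267525]
w3 [264 213  34  33 907] [280.34729879 228.65711136]
w4 [ 260  226   41   46 1255] [279.54023904 246.77051793]
[ 0.57620028 -0.01808433  0.17932255] [np.float64(0.0002), np.float64(0.0003), np.float64(0.0001), np.float64(0.0005)]
```

The fingers at 11.5 mm overlap the ball in the image, so I'll keep closing and see where they stop.

Emit:
play_rows([
  {"gripper": 0, "dx": 0, "dy": 0, "dz": 0, "ax": 0, "ay": 0, "az": 0},
  {"gripper": 0, "dx": 0, "dy": 0, "dz": 0, "ax": 0, "ay": 0, "az": 0},
  {"gripper": 0, "dx": 0, "dy": 0, "dz": 0, "ax": 0, "ay": 0, "az": 0},
])

```text
t: 6.6
ee_pos: [0.5782, -0.0187, 0.1766]
tool_rot: [179.9, 64.9, 4.1]
contact_force: [0.0, -0.2, -0.4]
gripper_width: 0.0005
```

```bash
python3 - <<'E'
from gate import *
from cell import snapshot
import cv2
s,d=wrist("w5"); a=d["image"][180:300,200:360,::-1]
S=snapshot("top"); b=S["image"][150:200,210:310,::-1]; S2=snapshot("scene"); c=S2["image"][180:300,250:350,::-1]
f=lambda i,h:cv2.resize(i,(int(i.shape[1]*h/i.shape[0]),h),interpolation=cv2.INTER_CUBIC)
cv2.imwrite("pics/m5.png",np.hstack([f(a,290),f(c,290)]))
E
```

```text
(no output)
```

View pics/m5.png

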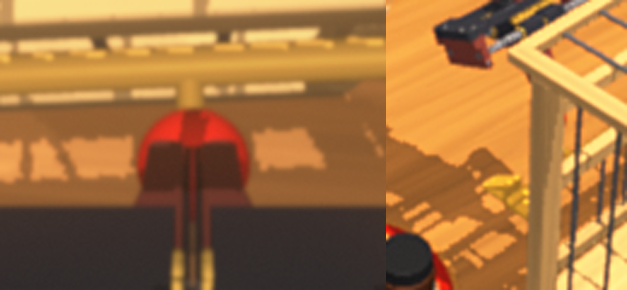

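```bash
python3 - <<'E'
from gate import *
s=pickle.load(open("scene0.pkl","rb"))
for q in ([.578,-.019,.177],[.578,-.019,.25],[.55,-.019,.25],[.53,-.019,.27],[.53,-.07,.25]): print(q,proj(s,q).round(), (386+(proj(s,q)-[250,180])@np.diag([1,1])*2.417).round() )
from cell import bot
st=bot.read_state(); p,r=cur(st)
for x in(.014,-.005,-.066,-.1): 
  for y in(-.089,0,.089): print(x,y,((proj(s,p+r.apply([x,y,0]))-[250,180])*2.417+[386,0]).round())
E
```

```text
[0.578, -0.019, 0.177] [319. 229.] [554. 504.]
[0.578, -0.019, 0.25] [320. 206.] [556. 449.]
[0.55, -0.019, 0.25] [313. 200.] [538. 435.]
[0.53, -0.019, 0.27] [308. 190.] [526. 410.]
[0.53, -0.07, 0.25] [291. 204.] [486. 445.]
0.014 -0.089 [618.  94.]
0.014 0 [558. 131.]
0.014 0.089 [493. 170.]
-0.005 -0.089 [613.  78.]
-0.005 0 [553. 114.]
-0.005 0.089 [488. 153.]
-0.066 -0.089 [599.  26.]
-0.066 0 [537.  61.]
-0.066 0.089 [470.  98.]
-0.1 -0.089 [591.  -4.]
-0.1 0 [528.  30.]
-0.1 0.089 [460.  67.]
```

The fingers shut fully inside the ball's outline with no contact force, so the ball alone gives no hold there. I'll open, go 14 mm lower so the pads straddle the stem, and close again.

Emit:
play_rows([
  {"gripper": 0.45, "dx": 0, "dy": 0, "dz": 0, "ax": 0, "ay": 0, "az": 0},
  {"gripper": 0.45, "dx": 0, "dy": 0, "dz": 0, "ax": 0, "ay": 0, "az": 0},
  {"gripper": 0.45, "dx": 0, "dy": 0, "dz": 0, "ax": 0, "ay": 0, "az": 0},
  {"gripper": 0.45, "dx": 0, "dy": 0, "dz": 0, "ax": 0, "ay": 0, "az": 0},
  {"gripper": 0.45, "dx": 0, "dy": 0, "dz": 0, "ax": 0, "ay": 0, "az": 0},
  {"gripper": 0.45, "dx": 0.1, "dy": 0, "dz": 0.03, "ax": 0, "ay": 0, "az": 0},
  {"gripper": 0.45, "dx": 0.22, "dy": 0, "dz": 0.1, "ax": 0, "ay": 0, "az": 0},
  {"gripper": 0, "dx": 0.22, "dy": 0, "dz": 0.1, "ax": 0, "ay": 0, "az": 0},
])

```text
t: 7.55
ee_pos: [0.5774, -0.0186, 0.1629]
tool_rot: [-180.0, 65.0, 4.1]
contact_force: [-0.6, -0.4, -0.1]
gripper_width: 0.0345
```

Emit:
play_rows([
  {"gripper": 0, "dx": 0, "dy": 0, "dz": 0, "ax": 0, "ay": 0, "az": 0},
  {"gripper": 0, "dx": 0, "dy": 0, "dz": 0, "ax": 0, "ay": 0, "az": 0},
  {"gripper": 0, "dx": 0, "dy": 0, "dz": 0, "ax": 0, "ay": 0, "az": 0},
  {"gripper": 0, "dx": 0, "dy": 0, "dz": 0, "ax": 0, "ay": 0, "az": 0},
  {"gripper": 0, "dx": 0, "dy": 0, "dz": 0, "ax": 0, "ay": 0, "az": 0},
])

```text
t: 8.05
ee_pos: [0.5772, -0.0188, 0.1628]
tool_rot: [180.0, 65.0, 4.1]
contact_force: [-1.0, -1.5, -2.1]
gripper_width: 0.023
```

```bash
python3 - <<'E'
from gate import *
from cell import bot
import cv2
s,d=wrist("w6"); print(s["gripper_width"],s["contact_force"].round(1),cur(s)[0])
a=d["image"][150:330,150:410,::-1]
cv2.imwrite("pics/m6.png",cv2.resize(a,None,fx=2.5,fy=2.5,interpolation=cv2.INTER_CUBIC))
print((proj(d,[.5762,-.018,.179])-[150,150])*2.5)
E
```

```text
0.022958620724622972 [-1.  -1.5 -2.1] [ 0.57720049 -0.01877678  0.16279263]
[323.78616116 233.85924598]
```

View pics/m6.png

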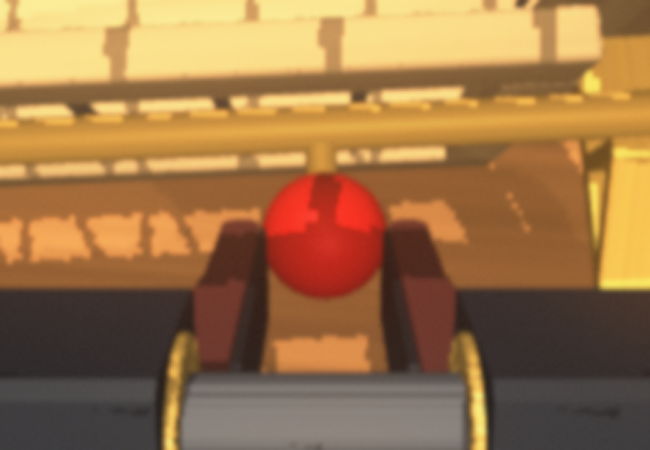

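The ball is now between the fingertips, at (325,235) in the crop. The grip is on the tips only, so the real fingers seem about 20 mm shorter than the TCP suggests. I'll reopen slightly, go 14 mm deeper and close.

Emit:
play_rows([
  {"gripper": 0.4, "dx": 0, "dy": 0, "dz": 0, "ax": 0, "ay": 0, "az": 0},
  {"gripper": 0.4, "dx": 0, "dy": 0, "dz": 0, "ax": 0, "ay": 0, "az": 0},
  {"gripper": 0.4, "dx": 0.15, "dy": -0.02, "dz": 0.05, "ax": 0, "ay": 0, "az": 0},
  {"gripper": 0.4, "dx": 0.28, "dy": -0.02, "dz": 0.1, "ax": 0, "ay": 0, "az": 0},
  {"gripper": 0, "dx": 0.28, "dy": -0.02, "dz": 0.1, "ax": 0, "ay": 0, "az": 0},
  {"gripper": 0, "dx": 0.28, "dy": -0.02, "dz": 0.1, "ax": 0, "ay": 0, "az": 0},
  {"gripper": 0, "dx": 0.28, "dy": -0.02, "dz": 0.1, "ax": 0, "ay": 0, "az": 0},
  {"gripper": 0, "dx": 0.28, "dy": -0.02, "dz": 0.1, "ax": 0, "ay": 0, "az": 0},
])

```text
t: 8.9
ee_pos: [0.5782, -0.0184, 0.1478]
tool_rot: [179.9, 65.0, 4.0]
contact_force: [-0.2, -3.7, -1.4]
gripper_width: 0.022
```

```bash
python3 - <<'E'
from gate import *
from cell import bot
s=bot.read_state(); p,r=cur(s); print(p,s["gripper_width"],s["contact_force"].round(1),s["joint_positions"].round(1))
off=p-ball(0,0); o=r
rows(s,[(ball(0,.1)+off,o,1),(ball(0,.2)+off,o,1),(ball(0,.3)+off,o,1),(ball(0,.3)+off,o,2),]+[(ball(g,.3)+off,o,1) for g in(.05,.12,.2)],0)
E
```

```text
[ 0.57822575 -0.01844212  0.14780241] 0.021994052301733596 [-0.2 -3.7 -1.4] [  33.8   14.8  -41.2  122.3   25.6   23.3 -111.8]
[{"dx":-0.16,"dy":-0.08,"dz":-0.07,"ax":0.0,"ay":-0.0,"az":0.0,"gripper":0},{"dx":-0.32,"dy":-0.17,"dz":-0.14,"ax":0.0,"ay":-0.0,"az":0.0,"gripper":0},{"dx":-0.46,"dy":-0.29,"dz":-0.2,"ax":0.0,"ay":-0.0,"az":0.0,"gripper":0},{"dx":-0.46,"dy":-0.29,"dz":-0.2,"ax":0.0,"ay":-0.0,"az":0.0,"gripper":0},{"dx":-0.46,"dy":-0.29,"dz":-0.2,"ax":0.0,"ay":-0.0,"az":0.0,"gripper":0},{"dx":-0.54,"dy":-0.33,"dz":-0.03,"ax":0.0,"ay":-0.0,"az":0.0,"gripper":0},{"dx":-0.65,"dy":-0.4,"dz":0.21,"ax":0.0,"ay":-0.0,"az":0.0,"gripper":0},{"dx":-0.78,"dy":-0.51,"dz":0.48,"ax":0.0,"ay":-0.0,"az":0.0,"gripper":0}]
```

Emit:
play_rows([
  {"gripper": 0, "dx": -0.16, "dy": -0.08, "dz": -0.07, "ax": 0, "ay": 0, "az": 0},
  {"gripper": 0, "dx": -0.32, "dy": -0.17, "dz": -0.14, "ax": 0, "ay": 0, "az": 0},
  {"gripper": 0, "dx": -0.46, "dy": -0.29, "dz": -0.2, "ax": 0, "ay": 0, "az": 0},
  {"gripper": 0, "dx": -0.46, "dy": -0.29, "dz": -0.2, "ax": 0, "ay": 0, "az": 0},
  {"gripper": 0, "dx": -0.46, "dy": -0.29, "dz": -0.2, "ax": 0, "ay": 0, "az": 0},
])

```text
t: 9.4
ee_pos: [0.568, -0.0036, 0.1678]
tool_rot: [179.7, 66.0, 3.9]
contact_force: [-23.5, 1.0, -3.0]
gripper_width: 0.0005
```

```bash
cat >> gate.py <<'E'
def blob(d,near):
    import cv2
    im=cv2.cvtColor(d["image"],cv2.COLOR_RGB2HSV); m=cv2.inRange(im,(0,170,80),(7,255,255))|cv2.inRange(im,(173,170,80),(180,255,255))
    k,l,st,c=cv2.connectedComponentsWithStats(m)
    i=min((i for i in range(1,k) if st[i][4]>60),key=lambda i:np.hypot(*(c[i]-near))); return c[i],st[i]
E
python3 - <<'E'
from gate import *
s,d=wrist("w7"); p,r=cur(s); print(p,s["gripper_width"],s["contact_force"].round(1))
for l in(0,.3): print(l,proj(d,ball(0,l)+[0,.003,0]).round(1))
print(blob(d,proj(d,ball(0,.2))))
off=p-ball(0,.3); o=r
L=[(.05,.3),(.12,.3),(.2,.3),(.28,.3),(.36,.25),(.44,.2),(.52,.15),(.6,.1)]
rows(s,[(ball(g,l)+off,ori(25-.9*i,4-1.0*i,-1),1) for i,(g,l) in enumerate(L)],0)
E
```

```text
[ 0.56798476 -0.00360471  0.16780261] 0.000535021849051663 [-23.5   1.   -3. ]
0 [310.5 230.1]
0.3 [283.9 225.3]
(array([278.48308794, 224.98129725]), array([ 251,  197,   56,   57, 2513], dtype=int32))
[{"dx":-0.08,"dy":-0.04,"dz":0.17,"ax":0.03,"ay":0.2,"az":-0.01,"gripper":0},{"dx":-0.19,"dy":-0.12,"dz":0.42,"ax":0.21,"ay":0.02,"az":0.07,"gripper":0},{"dx":-0.31,"dy":-0.23,"dz":0.69,"ax":0.39,"ay":-0.16,"az":0.15,"gripper":0},{"dx":-0.42,"dy":-0.36,"dz":0.95,"ax":0.58,"ay":-0.34,"az":0.22,"gripper":0},{"dx":-0.47,"dy":-0.45,"dz":1.24,"ax":0.77,"ay":-0.52,"az":0.3,"gripper":0},{"dx":-0.51,"dy":-0.58,"dz":1.54,"ax":0.95,"ay":-0.7,"az":0.37,"gripper":0},{"dx":-0.55,"dy":-0.74,"dz":1.82,"ax":1.14,"ay":-0.88,"az":0.43,"gripper":0},{"dx":-0.58,"dy":-0.92,"dz":2.1,"ax":1.33,"ay":-1.06,"az":0.5,"gripper":0}]
```

The ball slipped out forward of the pads while lifting. It now sits at tool x −31 mm, z −21 mm, which matches the model at latch 0.3. The image geometry puts the real fingertips at tool x ≈ −20 mm. I'll back off, open, slide forward to straddle the ball and grip it with the ball at tool x = −35 mm, z = 0.

```bash
python3 - <<'E'
from gate import *
from cell import bot
s=bot.read_state(); p,r=cur(s); o=ori(25,4,-1); b=np.array([.5762,-.018,.179]); t=b+o.apply([.035,0,0])
A=t+[-.045,0,0.004]
rows(s,[(p+[-.03,0,0],r,1),(A,o,2),(A,o,5)],.5)
E
```

```text
[{"dx":-0.24,"dy":-0.04,"dz":0.55,"ax":0.0,"ay":-0.0,"az":0.0,"gripper":0.5},{"dx":-0.06,"dy":0.09,"dz":0.55,"ax":0.01,"ay":0.1,"az":-0.01,"gripper":0.5},{"dx":0.11,"dy":0.23,"dz":0.55,"ax":0.03,"ay":0.2,"az":-0.01,"gripper":0.5},{"dx":0.11,"dy":0.23,"dz":0.55,"ax":0.03,"ay":0.2,"az":-0.01,"gripper":0.5},{"dx":0.11,"dy":0.23,"dz":0.55,"ax":0.03,"ay":0.2,"az":-0.01,"gripper":0.5},{"dx":0.11,"dy":0.23,"dz":0.55,"ax":0.03,"ay":0.2,"az":-0.01,"gripper":0.5},{"dx":0.11,"dy":0.23,"dz":0.55,"ax":0.03,"ay":0.2,"az":-0.01,"gripper":0.5},{"dx":0.11,"dy":0.23,"dz":0.55,"ax":0.03,"ay":0.2,"az":-0.01,"gripper":0.5}]
```

Emit:
play_rows([
  {"gripper": 0, "dx": -0.24, "dy": -0.04, "dz": 0.55, "ax": 0, "ay": 0, "az": 0},
  {"gripper": 0, "dx": -0.06, "dy": 0.09, "dz": 0.55, "ax": 0, "ay": 0.1, "az": 0},
  {"gripper": 0.5, "dx": 0.11, "dy": 0.23, "dz": 0.55, "ax": 0, "ay": 0.2, "az": 0},
  {"gripper": 0.5, "dx": 0.11, "dy": 0.23, "dz": 0.55, "ax": 0, "ay": 0.2, "az": 0},
  {"gripper": 0.5, "dx": 0.11, "dy": 0.23, "dz": 0.55, "ax": 0, "ay": 0.2, "az": 0},
  {"gripper": 0.5, "dx": 0.11, "dy": 0.23, "dz": 0.55, "ax": 0, "ay": 0.2, "az": 0},
  {"gripper": 0.5, "dx": 0.11, "dy": 0.23, "dz": 0.55, "ax": 0, "ay": 0.2, "az": 0},
  {"gripper": 0.5, "dx": 0.11, "dy": 0.23, "dz": 0.55, "ax": 0, "ay": 0.2, "az": 0},
])

```text
t: 10.25
ee_pos: [0.5462, -0.0165, 0.1519]
tool_rot: [179.7, 65.0, 3.9]
contact_force: [-0.2, -0.0, 0.5]
gripper_width: 0.043
```

```bash
python3 - <<'E'
from gate import *
s,d=wrist("w8"); p,r=cur(s); print(p,s["tool_rot"],s["gripper_width"],s["contact_force"].round(1))
b=np.array([.5762,-.018,.179]); print(proj(d,b),blob(d,proj(d,b)))
o=ori(25,4,-1);t=b+o.apply([.035,0,0])
rows(s,[(t,o,3)],.5)
E
```

```text
[ 0.54619427 -0.01651207  0.15190586] [179.7390399   64.98221718   3.87965935] 0.04303439670553853 [-0.2 -0.   0.5]
[288.62395864 179.5844087 ] (array([288.70405608, 180.76464697]), array([ 264,  156,   51,   50, 1997], dtype=int32))
[{"dx":0.15,"dy":0.02,"dz":-0.26,"ax":0.01,"ay":-0.0,"az":-0.0,"gripper":0.5},{"dx":0.31,"dy":0.05,"dz":-0.51,"ax":0.02,"ay":-0.0,"az":-0.01,"gripper":0.5},{"dx":0.46,"dy":0.07,"dz":-0.77,"ax":0.03,"ay":-0.0,"az":-0.01,"gripper":0.5}]
```

Emit:
play_rows([
  {"gripper": 0.5, "dx": 0.15, "dy": 0.02, "dz": -0.26, "ax": 0, "ay": 0, "az": 0},
  {"gripper": 0.5, "dx": 0.31, "dy": 0.05, "dz": -0.51, "ax": 0, "ay": 0, "az": 0},
  {"gripper": 0.5, "dx": 0.46, "dy": 0.07, "dz": -0.77, "ax": 0, "ay": 0, "az": 0},
  {"gripper": 0.5, "dx": 0.46, "dy": 0.07, "dz": -0.77, "ax": 0, "ay": 0, "az": 0},
  {"gripper": 0, "dx": 0.46, "dy": 0.07, "dz": -0.77, "ax": 0, "ay": 0, "az": 0},
  {"gripper": 0, "dx": 0.46, "dy": 0.07, "dz": -0.77, "ax": 0, "ay": 0, "az": 0},
  {"gripper": 0, "dx": 0.46, "dy": 0.07, "dz": -0.77, "ax": 0, "ay": 0, "az": 0},
  {"gripper": 0, "dx": 0.46, "dy": 0.07, "dz": -0.77, "ax": 0, "ay": 0, "az": 0},
])

```text
t: 11.1
ee_pos: [0.5902, -0.0179, 0.1471]
tool_rot: [179.6, 65.0, 3.7]
contact_force: [-0.5, -3.0, -0.2]
gripper_width: 0.0244
```

```bash
python3 - <<'E'
from gate import *
s,d=wrist("w9"); p,r=cur(s); print(p,s["tool_rot"],s["gripper_width"],s["contact_force"].round(1))
b=np.array([.5762,-.018,.179]); print(proj(d,b),blob(d,proj(d,b)),r.inv().apply(b-p))
off=p-ball(0,0)
rows(s,[(ball(0,.1)+off,r,1),(ball(0,.2)+off,r,1),(ball(0,.3)+off,r,1)],0)
E
```

```text
[ 0.5902434  -0.01788359  0.14710363] [179.61454297  65.03710616   3.69709127] 0.024373078635644124 [-0.5 -3.  -0.2]
[279.63327804 268.98856223] (array([279.47077662, 271.10008006]), array([ 252,  244,   56,   55, 2498], dtype=int32)) [-0.03483424 -0.00078431 -0.00075477]
[{"dx":-0.16,"dy":-0.08,"dz":-0.07,"ax":0.0,"ay":0.0,"az":0.0,"gripper":0},{"dx":-0.32,"dy":-0.17,"dz":-0.14,"ax":0.0,"ay":0.0,"az":0.0,"gripper":0},{"dx":-0.46,"dy":-0.29,"dz":-0.2,"ax":0.0,"ay":0.0,"az":0.0,"gripper":0}]
```

Emit:
play_rows([
  {"gripper": 0, "dx": -0.1, "dy": -0.05, "dz": -0.05, "ax": 0, "ay": 0, "az": 0},
  {"gripper": 0, "dx": -0.2, "dy": -0.1, "dz": -0.1, "ax": 0, "ay": 0, "az": 0},
  {"gripper": 0, "dx": -0.32, "dy": -0.17, "dz": -0.14, "ax": 0, "ay": 0, "az": 0},
  {"gripper": 0, "dx": -0.46, "dy": -0.27, "dz": -0.2, "ax": 0, "ay": 0, "az": 0},
  {"gripper": 0, "dx": -0.46, "dy": -0.27, "dz": -0.2, "ax": 0, "ay": 0, "az": 0},
])

```text
t: 11.65
ee_pos: [0.5897, -0.0047, 0.1743]
tool_rot: [179.4, 64.9, 3.5]
contact_force: [-2.0, -5.7, 2.8]
gripper_width: 0.0243
```

```bash
python3 - <<'E'
from gate import *
s,d=wrist("w10"); p,r=cur(s); print(p,s["tool_rot"],s["gripper_width"],s["contact_force"].round(1))
for l in(0,.3): print(l,proj(d,ball(0,l)+[0,.003,0]).round(1))
print(blob(d,proj(d,ball(0,.3))))
off=p-ball(0,.3)
L=[(.05,.3),(.12,.3),(.2,.3),(.28,.3),(.36,.25),(.44,.2),(.52,.15),(.6,.1)]
rows(s,[(ball(g,l)+off,ori(25-.9*i,4-1.0*i,-1),1) for i,(g,l) in enumerate(L)],0)
E
```

```text
[ 0.58966658 -0.00473867  0.17426113] [179.42477618  64.88142417   3.48336608] 0.0242841930932939 [-2.  -5.7  2.8]
0 [305.1 271.3]
0.3 [278.2 272. ]
(array([279.36846508, 271.50941029]), array([ 252,  244,   55,   55, 2391], dtype=int32))
[{"dx":-0.08,"dy":-0.04,"dz":0.17,"ax":0.02,"ay":-0.02,"az":-0.04,"gripper":0},{"dx":-0.19,"dy":-0.12,"dz":0.41,"ax":0.2,"ay":-0.2,"az":0.04,"gripper":0},{"dx":-0.32,"dy":-0.22,"dz":0.68,"ax":0.39,"ay":-0.38,"az":0.12,"gripper":0},{"dx":-0.44,"dy":-0.35,"dz":0.94,"ax":0.57,"ay":-0.56,"az":0.2,"gripper":0},{"dx":-0.5,"dy":-0.45,"dz":1.23,"ax":0.76,"ay":-0.74,"az":0.27,"gripper":0},{"dx":-0.54,"dy":-0.58,"dz":1.53,"ax":0.94,"ay":-0.93,"az":0.34,"gripper":0},{"dx":-0.59,"dy":-0.73,"dz":1.81,"ax":1.13,"ay":-1.11,"az":0.41,"gripper":0},{"dx":-0.62,"dy":-0.91,"dz":2.09,"ax":1.32,"ay":-1.28,"az":0.48,"gripper":0}]
```

The ball is gripped and the latch is up. Next I'll pull along the gate arc, holding the offset in the tool frame.

```bash
python3 - <<'E'
from gate import *
from cell import bot
s=bot.read_state(); p,r=cur(s)
ot=r.inv().apply(p-ball(0,.3)); print(ot)
L=[(.05,.3),(.12,.3),(.2,.3),(.28,.3),(.36,.28),(.44,.22),(.52,.16),(.6,.1)]
W=[]
for i,(g,l) in enumerate(L):
    o=ori(25-.9*i,3.5-1.0*i,-1); W.append((ball(g,l)+o.apply(ot),o,1))
rows(s,W,0)
E
```

```text
[ 0.03468566 -0.00137807 -0.00108961]
[{"dx":-0.08,"dy":-0.04,"dz":0.17,"ax":0.11,"ay":-0.02,"az":-0.0,"gripper":0},{"dx":-0.19,"dy":-0.11,"dz":0.42,"ax":0.29,"ay":-0.2,"az":0.08,"gripper":0},{"dx":-0.32,"dy":-0.21,"dz":0.7,"ax":0.47,"ay":-0.39,"az":0.16,"gripper":0},{"dx":-0.44,"dy":-0.34,"dz":0.97,"ax":0.66,"ay":-0.57,"az":0.24,"gripper":0},{"dx":-0.53,"dy":-0.47,"dz":1.25,"ax":0.84,"ay":-0.75,"az":0.31,"gripper":0},{"dx":-0.57,"dy":-0.58,"dz":1.56,"ax":1.03,"ay":-0.93,"az":0.38,"gripper":0},{"dx":-0.6,"dy":-0.72,"dz":1.87,"ax":1.22,"ay":-1.11,"az":0.45,"gripper":0},{"dx":-0.63,"dy":-0.88,"dz":2.16,"ax":1.41,"ay":-1.29,"az":0.52,"gripper":0}]
```

Emit:
play_rows([
  {"gripper": 0, "dx": -0.08, "dy": -0.04, "dz": 0.17, "ax": 0.1, "ay": 0, "az": 0},
  {"gripper": 0, "dx": -0.19, "dy": -0.11, "dz": 0.42, "ax": 0.3, "ay": -0.2, "az": 0.08},
  {"gripper": 0, "dx": -0.32, "dy": -0.21, "dz": 0.7, "ax": 0.5, "ay": -0.4, "az": 0.16},
  {"gripper": 0, "dx": -0.44, "dy": -0.34, "dz": 0.97, "ax": 0.65, "ay": -0.57, "az": 0.24},
  {"gripper": 0, "dx": -0.53, "dy": -0.47, "dz": 1.25, "ax": 0.85, "ay": -0.75, "az": 0.3},
  {"gripper": 0, "dx": -0.57, "dy": -0.58, "dz": 1.56, "ax": 1.0, "ay": -0.93, "az": 0.38},
  {"gripper": 0, "dx": -0.6, "dy": -0.72, "dz": 1.87, "ax": 1.2, "ay": -1.1, "az": 0.45},
  {"gripper": 0, "dx": -0.63, "dy": -0.88, "dz": 2.16, "ax": 1.4, "ay": -1.3, "az": 0.52},
])

```text
t: 12.5
ee_pos: [0.4742, 0.032, 0.1569]
tool_rot: [179.7, 71.4, -3.8]
contact_force: [1.7, 0.6, 0.4]
gripper_width: 0.0246
```

```bash
python3 - <<'E'
from gate import *
s,d=wrist("w11"); p,r=cur(s); print(p,s["tool_rot"],s["gripper_width"],s["contact_force"].round(1),s["joint_positions"].round(1))
print(blob(d,[280,270]))
ot=[.0347,-.0014,-.0011]; b=p-r.apply(ot)
from scipy.optimize import minimize
g=min(np.linspace(0,1.5,151),key=lambda g:np.linalg.norm((ball(g,.1)-b)[:2])); print("gate~",g,b,ball(g,.1))
L=[(g+.1*(i+1),max(.1-.02*i,.0)) for i in range(8)]
W=[]
for i,(gg,l) in enumerate(L):
    o=ori(18.5-1.2*i,-4-1.0*i,-1); W.append((ball(gg,l)+o.apply(ot),o,1))
rows(s,W,0)
E
```

```text
[0.4742289  0.0319574  0.15687895] [179.7142795   71.38418054  -3.78752863] 0.024583044705439632 [1.7 0.6 0.4] [  30.5    5.3  -45.9  127.9   18.5   31.9 -122.5]
(array([279.34759136, 268.01370432]), array([ 252,  241,   56,   55, 2408], dtype=int32))
gate~ 0.61 [0.46204973 0.03135513 0.18941455] [0.46187793 0.03211285 0.18881015]
[{"dx":-0.09,"dy":-0.28,"dz":0.31,"ax":0.1,"ay":-0.02,"az":0.01,"gripper":0},{"dx":-0.15,"dy":-0.56,"dz":0.61,"ax":0.29,"ay":-0.26,"az":0.07,"gripper":0},{"dx":-0.2,"dy":-0.87,"dz":0.89,"ax":0.48,"ay":-0.5,"az":0.13,"gripper":0},{"dx":-0.25,"dy":-1.21,"dz":1.14,"ax":0.67,"ay":-0.74,"az":0.18,"gripper":0},{"dx":-0.28,"dy":-1.57,"dz":1.35,"ax":0.87,"ay":-0.98,"az":0.23,"gripper":0},{"dx":-0.3,"dy":-1.95,"dz":1.53,"ax":1.06,"ay":-1.22,"az":0.28,"gripper":0},{"dx":-0.33,"dy":-2.36,"dz":1.65,"ax":1.26,"ay":-1.46,"az":0.32,"gripper":0},{"dx":-0.36,"dy":-2.77,"dz":1.73,"ax":1.46,"ay":-1.7,"az":0.35,"gripper":0}]
```

The gate is at about 0.6 rad with the ball held. I'll continue to about 1.4 rad.

Emit:
play_rows([
  {"gripper": 0, "dx": -0.09, "dy": -0.28, "dz": 0.31, "ax": 0.1, "ay": 0, "az": 0},
  {"gripper": 0, "dx": -0.15, "dy": -0.56, "dz": 0.61, "ax": 0.3, "ay": -0.26, "az": 0.07},
  {"gripper": 0, "dx": -0.2, "dy": -0.87, "dz": 0.89, "ax": 0.5, "ay": -0.5, "az": 0.13},
  {"gripper": 0, "dx": -0.25, "dy": -1.21, "dz": 1.14, "ax": 0.67, "ay": -0.74, "az": 0.18},
  {"gripper": 0, "dx": -0.28, "dy": -1.57, "dz": 1.35, "ax": 0.87, "ay": -0.98, "az": 0.23},
  {"gripper": 0, "dx": -0.3, "dy": -1.95, "dz": 1.53, "ax": 1.06, "ay": -1.22, "az": 0.28},
  {"gripper": 0, "dx": -0.33, "dy": -2.36, "dz": 1.65, "ax": 1.26, "ay": -1.46, "az": 0.32},
  {"gripper": 0, "dx": -0.36, "dy": -2.77, "dz": 1.73, "ax": 1.46, "ay": -1.7, "az": 0.35},
])

```text
t: 13.35
ee_pos: [0.3929, 0.1784, 0.1466]
tool_rot: [-179.9, 80.0, -10.9]
contact_force: [4.6, -1.6, -0.1]
gripper_width: 0.0246
```

```bash
python3 - <<'E'
from gate import *
s,d=wrist("w12"); p,r=cur(s); print(p,s["tool_rot"],s["gripper_width"],s["contact_force"].round(1),s["joint_positions"].round(1))
print(blob(d,[280,270]))
ot=[.0347,-.0014,-.0011]; b=p-r.apply(ot)
g=min(np.linspace(0,1.9,191),key=lambda g:np.linalg.norm((ball(g,0)-b)[:2])); print("gate~",g,b,ball(g,0))
E
```

```text
[0.39291387 0.17844456 0.14658591] [-179.94113881   79.95307714  -10.8923609 ] 0.024635777282362492 [ 4.6 -1.6 -0.1] [  13.     9.4  -53.8  124.7   21.8   45.4 -155.8]
(array([279.38714992, 268.13220758]), array([ 252,  241,   56,   55, 2428], dtype=int32))
gate~ 1.42 [0.38564001 0.17841974 0.18056164] [0.38769832 0.17757686 0.18      ]
```

Emit:
play_rows([
  {"gripper": 0.5, "dx": 0, "dy": 0, "dz": 0, "ax": 0, "ay": 0, "az": 0},
  {"gripper": 0.5, "dx": 0, "dy": 0, "dz": 0, "ax": 0, "ay": 0, "az": 0},
  {"gripper": 0.5, "dx": 0, "dy": 0, "dz": 0, "ax": 0, "ay": 0, "az": 0},
  {"gripper": 0.5, "dx": -0.8, "dy": 0, "dz": 0, "ax": 0, "ay": 0, "az": 0},
  {"gripper": 0.5, "dx": -1.6, "dy": 0, "dz": 0, "ax": 0, "ay": 0, "az": 0},
  {"gripper": 1, "dx": -2.4, "dy": 0.3, "dz": 0, "ax": 0, "ay": 0, "az": 0},
  {"gripper": 1, "dx": -3.0, "dy": 1.2, "dz": 0, "ax": 0, "ay": 0, "az": 0},
  {"gripper": 1, "dx": -3.0, "dy": 2.0, "dz": 0, "ax": 0, "ay": 0, "az": 0},
])

```text
t: 14.2
ee_pos: [0.3492, 0.0879, 0.298]
tool_rot: [-178.3, 79.6, -9.2]
contact_force: [1.5, -1.8, -1.1]
gripper_width: 0.0642
```

```bash
cat > fk.py <<'E'
from h import *
from scipy.optimize import least_squares
import itertools
Q=np.radians([[70.402,23.601,-.729,91.502,.320,64.991,-4.706],[71.1,-8.5,-3.5,111.4,-36.7,69.4,-6.3],[26.1,-16.8,-16.3,130.7,-25,30.8,-59.4],[34.9,5.8,-38.3,132,25.2,7.5,-112],[37.3,12.4,-44.3,120.6,19.7,26.5,-106.1],[30.5,5.3,-45.9,127.9,18.5,31.9,-122.5],[13,9.4,-53.8,124.7,21.8,45.4,-155.8]])
P=np.array([[.16884,-.60122,.20371],[.31382,-.33245,.40373],[.47613,-.05016,.30938],[.56289,-.024,.1833],[.57708,-.01861,.17628],[.47423,.03196,.15688],[.39291,.17844,.14659]])
E=[[-86.418,89.908,109.277],[179.4,54.6,4.6],[-179.97,52.598,4.141],[178.7,53.4,2.8],[-179.93,64.93,4.18],[179.71,71.38,-3.788],[-179.94,79.95,-10.89]]
OR=R.from_euler("xyz",E,degrees=True)
TOOL=R.from_matrix([[0,0,1],[0,1,0],[-1,0,0]])  # chain z axis = tool x
def fk(q,a,sg):
    h,L1,L2,L3,e1,e2,off1,off7=a; q=q*sg
    r=R.from_euler("z",q[0]+off1); p=np.array([0,0,h]); r=r*R.from_euler("y",q[1]); r=r*R.from_euler("z",q[2]); p=p+r.apply([e1,0,L1])
    r=r*R.from_euler("y",q[3]); p=p+r.apply([-e1,0,0]); r=r*R.from_euler("z",q[4]); p=p+r.apply([0,0,L2]); r=r*R.from_euler("y",q[5]); p=p+r.apply([e2,0,0]); r=r*R.from_euler("z",q[6]+off7)
    return p+r.apply([0,0,L3]),r
A0=[.33,.35,.35,.25,0,0,0,0]
def res(a,sg):
    o=[]
    for q,p,t in zip(Q,P,OR):
        x,r=fk(q,a,sg); o+=list(x-p)+list((r.apply([0,0,1])-t.apply([1,0,0]))*.3)+list((r.apply([0,1,0])-t.apply([0,1,0]))*.3)
    return o
if __name__=="__main__":
    best=[]
    for s in itertools.product([1,-1],repeat=4):
      for o7 in(0,np.pi,1.57,-1.57):
        sg=np.array([s[0],1,s[1],1,s[2],1,s[3]]); a=list(A0); a[7]=o7
        f=least_squares(res,a,args=(sg,),max_nfev=60); best.append((f.cost,sg.tolist(),f.x.round(4).tolist(),np.abs(f.fun).max()))
    best.sort(key=lambda b:b[0]); print(best[0]);print(best[1][:2]); pickle.dump(best[0],open("fk.pkl","wb"))
E
timeout 300 python3 fk.py
python3 - <<'E'
from gate import *
import cv2
from cell import bot, snapshot
s=bot.read_state(); p,r=cur(s); print(p,s["tool_rot"],s["joint_positions"].round(1))
d=snapshot("top"); cv2.imwrite("pics/t2.png",cv2.resize(d["image"][60:340,100:440,::-1],None,fx=2.2,fy=2.2,interpolation=cv2.INTER_CUBIC))
E
```

```text
(np.float64(0.0009108331431887012), [-1, 1, -1, 1, -1, 1, -1], [0.2636, 0.5419, 0.4546, 0.3586, -0.0046, 0.0015, -0.0713, 1.5067], np.float64(0.013219977151916964))
(np.float64(0.0009108331431887025), [-1, 1, -1, 1, -1, 1, -1])
[0.34920279 0.0879476  0.29803539] [-178.32079578   79.61124831   -9.15681303] [  24.   -16.2  -39.3  119.7   -6.6   63.5 -113.4]
```

View pics/t2.png

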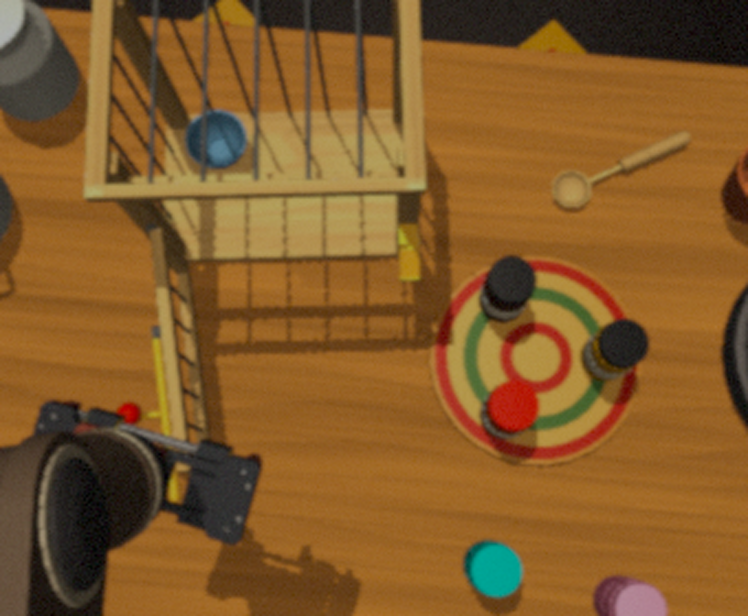

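The gate stands at about 1.4 rad, clear of the opening, and the jar and bowl are untouched. Next I'll check which tilts the fitted arm model allows for picking and placing.

```bash
cat > ik.py <<'E'
from fk import *
_,sg,a,_=pickle.load(open("fk.pkl","rb")); sg=np.array(sg)
lo=np.radians([-169.25,-16.82,-84.01,7.8,-59.2,7.22,-163.78]);hi=np.radians([169.25,113.86,82.57,145.47,239.2,106.19,163.78])
def err(q,p,o):
    x,r=fk(q,a,sg); return np.r_[(x-p)*5,r.apply([0,0,1])-o.apply([1,0,0]),r.apply([0,1,0])-o.apply([0,1,0])]
def ik(p,o,seeds,n=6):
    best=None; rng=np.random.default_rng(0)
    for q0 in list(seeds)+[rng.uniform(lo,hi) for _ in range(n)]:
        f=least_squares(err,np.clip(q0,lo+.01,hi-.01),args=(p,o),bounds=(lo,hi),max_nfev=80)
        if best is None or f.cost<best.cost-1e-9: best=f
        if best.cost<1e-7: break
    return best
E
cat > feas.py <<'E'
from ik import *
S=np.radians([[24,-16.2,-39.3,119.7,-6.6,63.5,-113.4],[37.3,12.4,-44.3,120.6,19.7,26.5,-106.1]])
J=np.array([.443,-.231,.09])
for t in(30,36,42):
    for hd in(-15,5,25):
        o=ori(t,hd,-1); out=[]
        for dz in(0,.1): 
            f=ik(J+o.apply([.035,0,0])+[0,0,dz],o,S); out.append((round(f.cost*1e5,1),np.degrees(f.x).round().astype(int).tolist()))
        print("pick",t,hd,out)
    for hd in(7,20):
        o=ori(t,hd,-1); out=[]
        for q in((.045,-.03,.1),(-.1,-.03,.13),(-.15,-.03,.18)):
            f=ik(w(q)+o.apply([.035,0,0]),o,S); out.append((round(f.cost*1e5,1),np.degrees(f.x).round().astype(int).tolist()))
        print("place",t,hd,out)
E
timeout 500 python3 feas.py
```

```text
pick 30 -15 [(np.float64(0.4), [65, 22, -43, 138, 121, 7, 164]), (np.float64(0.0), [51, 5, -22, 132, -26, 16, -52])]
pick 30 5 [(np.float64(0.0), [71, 24, -41, 134, -44, 8, -6]), (np.float64(0.0), [37, 7, 0, 129, -46, 30, -10])]
pick 30 25 [(np.float64(0.0), [66, 25, -31, 128, -41, 24, 11]), (np.float64(0.0), [73, 14, -36, 123, -33, 38, -2])]
place 30 7 [(np.float64(0.0), [23, 32, -37, 116, 68, 16, -150]), (np.float64(0.0), [32, 16, -40, 133, 63, 8, -147]), (np.float64(0.0), [36, 3, -39, 136, -12, 12, -73])]
place 30 20 [(np.float64(0.0), [30, 34, -42, 115, 49, 14, -116]), (np.float64(0.0), [46, 20, -52, 132, 31, 8, -99]), (np.float64(0.0), [42, 5, -39, 135, -36, 18, -33])]
pick 36 -15 [(np.float64(0.0), [69, 24, -45, 142, 160, 15, 128]), (np.float64(0.0), [63, 4, -33, 137, -59, 10, -18])]
pick 36 5 [(np.float64(0.0), [97, 53, -82, 137, 96, 27, -136]), (np.float64(0.0), [64, 8, -26, 132, -58, 27, 5])]
pick 36 25 [(np.float64(0.0), [73, 28, -34, 130, -53, 24, 27]), (np.float64(0.0), [79, 16, -39, 126, -42, 37, 10])]
place 36 7 [(np.float64(0.0), [13, 29, -23, 121, 121, 7, 154]), (np.f
[... 247 characters left out ...]
139, -59, 11, -8])]
pick 42 -15 [(np.float64(0.0), [14, 22, 22, 145, 221, 34, 63]), (np.float64(0.0), [93, 9, -64, 141, 231, 7, 54])]
pick 42 5 [(np.float64(0.0), [97, 47, -73, 140, 126, 15, -164]), (np.float64(0.0), [102, 19, -68, 135, -59, 15, 10])]
pick 42 25 [(np.float64(0.0), [82, 33, -42, 131, -59, 23, 38]), (np.float64(0.0), [84, 18, -42, 127, -51, 37, 21])]
place 42 7 [(np.float64(0.0), [-4, 28, 0, 125, 197, 15, 75]), (np.float64(0.0), [-20, 16, 21, 142, 214, 22, 59]), (np.float64(0.0), [9, 3, -8, 145, 221, 12, 55])]
place 42 20 [(np.float64(0.0), [52, 55, -73, 123, 113, 32, -164]), (np.float64(0.0), [36, 19, -33, 140, 220, 16, 75]), (np.float64(0.9), [78, 15, -76, 143, 239, 7, 57])]
```

```bash
cat > sim.py <<'E'
from ik import *
def track(q,wps):
    "local continuation with min joint change"
    for p,o in wps:
        x0,r0=fk(q,a,sg); ro=R.from_matrix(np.c_[r0.apply([0,0,1]),r0.apply([0,1,0]),np.cross(r0.apply([0,0,1]),r0.apply([0,1,0]))])
        sl=Slerp([0,1],R.concatenate([ro,o])); N=8
        for i in range(1,N+1):
            pt=x0+(p-x0)*i/N; ot=sl(i/N); qq=q.copy()
            q=least_squares(lambda v:np.r_[err(v,pt,ot),.01*(v-qq)],np.clip(q,lo+.001,hi-.001),bounds=(lo,hi),max_nfev=40).x
        e=err(q,p,o); yield q,np.linalg.norm(e[:3])/5*1000,np.degrees(np.linalg.norm(e[3:]))
if __name__=="__main__":
    from cell import bot
    s=bot.read_state(); q0=np.radians(s["joint_positions"]); x,_=fk(q0,a,sg); print("fk err",(x-cur(s)[0]).round(4))
    J=np.array([.443,-.231,.076])
    for t in(31,34):
      for hp in(10,28):
        for hq in(0,10,22):
            o1=ori(t,hp,-1);o2=ori(t,hq,-1);k=lambda g,o:np.asarray(g)+o.apply([.035,0,0])
            wp=[(k(J+[0,0,.13],o1),o1),(k(J,o1),o1),(k(J+[0,0,.1],o1),o1),(k(w((-.15,-.03,.16)),o2),o2),(k(w((-.07,-.03,.1)),o2),o2),(k(w((.05,-.03,.083)),o2),o2)]
            L=list(track(q0.copy(),wp)); print(t,hp,hq,[(round(e,1),round(f,1)) for _,e,f in L],"j6",[int(np.degrees(q[5])) for q,_,_ in L],"j7",[int(np.degrees(q[6])) for q,_,_ in L])
E
timeout 500 python3 sim.py
```

```text
fk err [ 0.0052  0.0195 -0.0036]
31 10 0 [(np.float64(0.0), np.float64(0.0)), (np.float64(0.0), np.float64(0.0)), (np.float64(0.0), np.float64(0.0)), (np.float64(0.3), np.float64(0.2)), (np.float64(3.3), np.float64(2.9)), (np.float64(0.4), np.float64(0.4))] j6 [35, 10, 28, 7, 7, 7] j7 [-4, 15, -4, -66, -37, -40]
31 10 10 [(np.float64(0.0), np.float64(0.0)), (np.float64(0.0), np.float64(0.0)), (np.float64(0.0), np.float64(0.0)), (np.float64(0.0), np.float64(0.0)), (np.float64(2.9), np.float64(2.5)), (np.float64(0.1), np.float64(0.1))] j6 [35, 10, 28, 8, 7, 7] j7 [-4, 15, -4, -47, -23, -26]
31 10 22 [(np.float64(0.0), np.float64(0.0)), (np.float64(0.0), np.float64(0.0)), (np.float64(0.0), np.float64(0.0)), (np.float64(0.0), np.float64(0.0)), (np.float64(0.9), np.float64(0.7)), (np.float64(0.0), np.float64(0.0))] j6 [35, 10, 28, 14, 7, 11] j7 [-4, 15, -4, -19, -7, -17]
31 28 0 [(np.float64(0.0), np.float64(0.0)), (np.float64(0.0), np.float64(0.0)), (np.float64(0.0), np.float64(0.0)), (np.float64(0.1), np.float64(0.1)), (np.float64(3.3), np.float64(2.9)), (np.float64(0.4), np.float64(0.4
[... 1601 characters left out ...]
t64(1.4)), (np.float64(6.3), np.float64(5.5)), (np.float64(3.0), np.float64(3.1))] j6 [48, 30, 42, 7, 7, 7] j7 [17, 34, 18, -35, -37, -40]
34 28 10 [(np.float64(0.0), np.float64(0.0)), (np.float64(0.0), np.float64(0.0)), (np.float64(0.0), np.float64(0.0)), (np.float64(1.3), np.float64(0.9)), (np.float64(5.9), np.float64(5.1)), (np.float64(2.7), np.float64(2.7))] j6 [48, 30, 42, 7, 7, 7] j7 [17, 34, 18, -21, -23, -25]
34 28 22 [(np.float64(0.0), np.float64(0.0)), (np.float64(0.0), np.float64(0.0)), (np.float64(0.0), np.float64(0.0)), (np.float64(0.0), np.float64(0.0)), (np.float64(3.8), np.float64(3.1)), (np.float64(0.8), np.float64(0.8))] j6 [48, 30, 42, 11, 7, 7] j7 [17, 34, 18, -5, -6, -8]
```

```bash
python3 - <<'E'
from gate import *
from cell import bot
s=bot.read_state(); J=np.array([.443,-.231,.076]); o=ori(31,26,-1)
rows(s,[(J+[-.03,-.02,.16]+o.apply([.035,0,0]),o,7)],1)
E
```

```text
[{"dx":0.32,"dy":0.86,"dz":-0.36,"ax":-1.01,"ay":0.57,"az":-0.37,"gripper":1},{"dx":0.65,"dy":1.72,"dz":-0.72,"ax":-2.01,"ay":1.15,"az":-0.75,"gripper":1},{"dx":0.97,"dy":2.58,"dz":-1.08,"ax":-3.02,"ay":1.72,"az":-1.12,"gripper":1},{"dx":1.3,"dy":3.44,"dz":-1.44,"ax":-4.02,"ay":2.29,"az":-1.5,"gripper":1},{"dx":1.62,"dy":4.3,"dz":-1.8,"ax":-5.03,"ay":2.86,"az":-1.87,"gripper":1},{"dx":1.94,"dy":5.16,"dz":-2.16,"ax":-6.03,"ay":3.44,"az":-2.25,"gripper":1},{"dx":2.27,"dy":6.01,"dz":-2.51,"ax":-7.04,"ay":4.01,"az":-2.62,"gripper":1}]
```

Emit:
play_rows([
  {"gripper": 1, "dx": 0.3, "dy": 0.86, "dz": -0.36, "ax": -1.0, "ay": 0.57, "az": -0.37},
  {"gripper": 1, "dx": 0.65, "dy": 1.7, "dz": -0.7, "ax": -2.0, "ay": 1.15, "az": -0.75},
  {"gripper": 1, "dx": 0.97, "dy": 2.6, "dz": -1.1, "ax": -3.0, "ay": 1.7, "az": -1.1},
  {"gripper": 1, "dx": 1.3, "dy": 3.4, "dz": -1.4, "ax": -4.0, "ay": 2.3, "az": -1.5},
  {"gripper": 1, "dx": 1.6, "dy": 4.3, "dz": -1.8, "ax": -5.0, "ay": 2.9, "az": -1.9},
  {"gripper": 1, "dx": 1.95, "dy": 5.2, "dz": -2.2, "ax": -6.0, "ay": 3.45, "az": -2.25},
  {"gripper": 1, "dx": 2.27, "dy": 6.0, "dz": -2.5, "ax": -7.0, "ay": 4.0, "az": -2.6},
  {"gripper": 1, "dx": 2.27, "dy": 6.0, "dz": -2.5, "ax": -7.0, "ay": 4.0, "az": -2.6},
])

```text
t: 15.05
ee_pos: [0.4061, -0.1422, 0.2311]
tool_rot: [-176.2, 61.2, 25.9]
contact_force: [0.5, 0.4, -0.3]
gripper_width: 0.0877
```

```bash
python3 - <<'E'
from gate import *
s,d=wrist("w13"); p,r=cur(s); print(p,s["tool_rot"],s["joint_positions"].round(1))
for z in(.12,.01): print((proj(d,[.443,-.231,z])*1.4).round())
c,st=blob(d,proj(d,[.443,-.231,.12])); print(c*1.4,st)
E
```

```text
[ 0.40607441 -0.14224327  0.23105671] [-176.16791821   61.19787459   25.90872156] [  1.6  -8.7  29.7 130.9 -28.9  44.2 -17.6]
[554. 369.]
[515. 382.]
[509.1117284  374.70308642] [358 245  16  49 324]
```

View pics/w13.png

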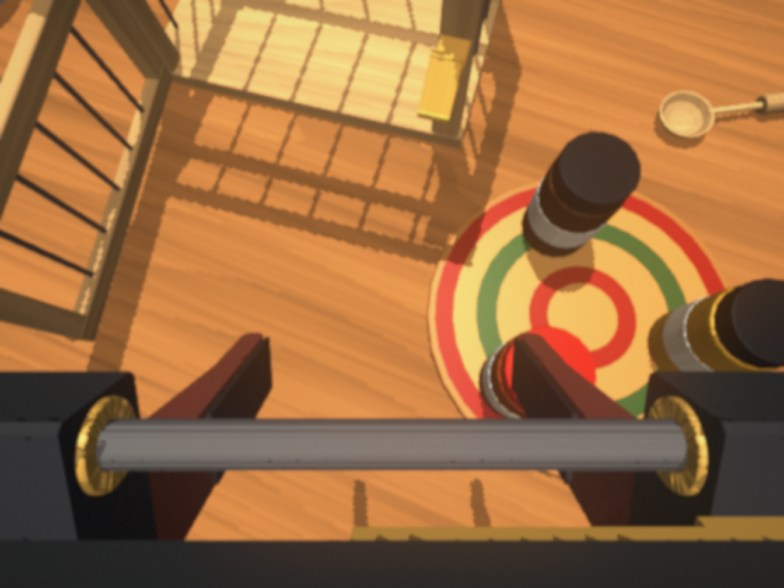

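The red lid is centred near (550,373), against a predicted (554,369), and the tray bullseye is at (582,315). The jar estimate is good. I'll correct sideways and descend.

```bash
python3 - <<'E'
from gate import *
from cell import bot
d=pickle.load(open("w13.pkl","rb"))
print(at(d,550/1.4,373/1.4,.12),at(d,582/1.4,315/1.4,.01),at(d,597/1.4,172/1.4,.12))
J=np.array([.4415,-.2305,.076]); o=ori(31,26,-1); k=o.apply([.035,0,0]); s=bot.read_state()
rows(s,[(J+[0,0,.14]+k,o,3),(J+k,o,5)],1)
E
```

```text
[ 0.43993542 -0.22922805  0.12      ] [ 0.51956895 -0.26546336  0.01      ] [ 0.58271869 -0.21688474  0.12      ]
[{"dx":0.3,"dy":0.61,"dz":0.03,"ax":-0.23,"ay":0.14,"az":-0.02,"gripper":1},{"dx":0.6,"dy":1.22,"dz":0.06,"ax":-0.47,"ay":0.29,"az":-0.03,"gripper":1},{"dx":0.9,"dy":1.84,"dz":0.09,"ax":-0.7,"ay":0.43,"az":-0.05,"gripper":1},{"dx":1.39,"dy":1.85,"dz":0.36,"ax":-0.7,"ay":0.43,"az":-0.05,"gripper":1},{"dx":1.88,"dy":1.87,"dz":0.63,"ax":-0.7,"ay":0.43,"az":-0.05,"gripper":1},{"dx":2.37,"dy":1.88,"dz":0.9,"ax":-0.7,"ay":0.43,"az":-0.05,"gripper":1},{"dx":2.87,"dy":1.9,"dz":1.17,"ax":-0.7,"ay":0.43,"az":-0.05,"gripper":1},{"dx":3.36,"dy":1.91,"dz":1.44,"ax":-0.7,"ay":0.43,"az":-0.05,"gripper":1}]
```

Emit:
play_rows([
  {"gripper": 1, "dx": 0.3, "dy": 0.7, "dz": 0, "ax": -0.25, "ay": 0.15, "az": 0},
  {"gripper": 1, "dx": 0.6, "dy": 1.4, "dz": 0.05, "ax": -0.5, "ay": 0.3, "az": 0},
  {"gripper": 1, "dx": 0.9, "dy": 1.84, "dz": 0.09, "ax": -0.7, "ay": 0.43, "az": -0.05},
  {"gripper": 1, "dx": 0.9, "dy": 1.84, "dz": 0.09, "ax": -0.7, "ay": 0.43, "az": -0.05},
  {"gripper": 1, "dx": 1.39, "dy": 1.85, "dz": 0.36, "ax": -0.7, "ay": 0.43, "az": -0.05},
  {"gripper": 1, "dx": 1.6, "dy": 1.86, "dz": 0.48, "ax": -0.7, "ay": 0.43, "az": -0.05},
])

```text
t: 15.7
ee_pos: [0.4562, -0.2215, 0.1445]
tool_rot: [-179.7, 59.1, 26.2]
contact_force: [0.4, 0.8, -0.6]
gripper_width: 0.088
```

```bash
python3 - <<'E'
from gate import *
from cell import bot
s,d=wrist("w14"); p,r=cur(s)
J=np.array([.4413,-.2303,.076]); o=ori(31,26,-1); k=o.apply([.035,0,0]); print(p,s["tool_rot"],r.inv().apply(J-p),s["joint_positions"].round(1))
c,st=blob(d,proj(d,[.4413,-.2303,.12])); print(c,st,proj(d,[.4413,-.2303,.12]))
rows(s,[(J+k,o,4)],1)
E
```

```text
[ 0.45621715 -0.22154149  0.14446521] [-179.67660146   59.09491377   26.24017721] [0.04988336 0.00154255 0.04995988] [  7.9  13.8  38.2 127.8 -57.4  46.3  23.7]
[290.13218678 242.55884412] [  220   125   178   174 10001] [283.60853337 280.38637302]
[{"dx":0.42,"dy":0.01,"dz":0.25,"ax":-0.01,"ay":0.0,"az":0.01,"gripper":1},{"dx":0.85,"dy":0.02,"dz":0.5,"ax":-0.01,"ay":0.01,"az":0.01,"gripper":1},{"dx":1.27,"dy":0.02,"dz":0.75,"ax":-0.02,"ay":0.01,"az":0.02,"gripper":1},{"dx":1.7,"dy":0.03,"dz":1.0,"ax":-0.02,"ay":0.02,"az":0.02,"gripper":1}]
```

Emit:
play_rows([
  {"gripper": 1, "dx": 0.42, "dy": 0, "dz": 0.25, "ax": 0, "ay": 0, "az": 0},
  {"gripper": 1, "dx": 0.85, "dy": 0, "dz": 0.5, "ax": 0, "ay": 0, "az": 0},
  {"gripper": 1, "dx": 1.27, "dy": 0, "dz": 0.75, "ax": 0, "ay": 0, "az": 0},
  {"gripper": 1, "dx": 1.7, "dy": 0, "dz": 1.0, "ax": 0, "ay": 0, "az": 0},
  {"gripper": 1, "dx": 1.7, "dy": 0, "dz": 1.0, "ax": 0, "ay": 0, "az": 0},
  {"gripper": 1, "dx": 1.7, "dy": 0, "dz": 1.0, "ax": 0, "ay": 0, "az": 0},
])

```text
t: 16.35
ee_pos: [0.4549, -0.2203, 0.0445]
tool_rot: [-179.3, 59.1, 26.4]
contact_force: [0.3, 0.4, 0.5]
gripper_width: 0.0877
```

```bash
python3 - <<'E'
from gate import *
import cv2
s,d=wrist("w15"); p,r=cur(s); J=np.array([.4413,-.2303,.076]); print(p,s["tool_rot"],r.inv().apply(J-p),s["joint_positions"].round(1),s["contact_force"].round(1))
from cell import snapshot
S=snapshot("scene")
f=lambda i,h:cv2.resize(i,(int(i.shape[1]*h/i.shape[0]),h),interpolation=cv2.INTER_CUBIC)
cv2.imwrite("pics/m15.png",np.hstack([f(d["image"][...,::-1],330),f(S["image"][190:390,130:350,::-1],330)]))
E
```

```text
[ 0.45486194 -0.22026429  0.044548  ] [-179.26163581   59.10913698   26.44412614] [-0.03551916  0.00292157 -0.00192979] [ 54.1  24.3 -15.8 129.3 -58.2  25.8  29. ] [0.3 0.4 0.5]
```

View pics/m15.png

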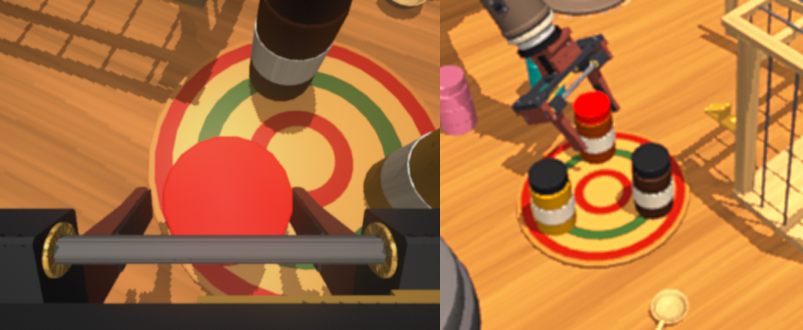

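The jar's lid sits between the fingers in both views. Closing.

Emit:
play_rows([
  {"gripper": 0, "dx": 0, "dy": 0, "dz": 0, "ax": 0, "ay": 0, "az": 0},
  {"gripper": 0, "dx": 0, "dy": 0, "dz": 0, "ax": 0, "ay": 0, "az": 0},
  {"gripper": 0, "dx": 0, "dy": 0, "dz": 0, "ax": 0, "ay": 0, "az": 0},
  {"gripper": 0, "dx": 0, "dy": 0, "dz": 0, "ax": 0, "ay": 0, "az": 0},
  {"gripper": 0, "dx": 0, "dy": 0, "dz": 0, "ax": 0, "ay": 0, "az": 0},
  {"gripper": 0, "dx": 0, "dy": 0, "dz": 0, "ax": 0, "ay": 0, "az": 0},
])

```text
t: 17.05
ee_pos: [0.4563, -0.2215, 0.0461]
tool_rot: [-179.7, 59.1, 26.1]
contact_force: [0.5, 0.4, 6.2]
gripper_width: 0.0596
```

```bash
python3 - <<'E'
from sim import *
from cell import bot
s=bot.read_state(); p,r=cur(s); print(p,s["tool_rot"],s["gripper_width"],s["contact_force"].round(1),s["joint_positions"].round(1))
rows(s,[(p+[0,0,.12],r,4)],0)
q0=np.radians(s["joint_positions"])
t=90-s["tool_rot"][1]
# jar mid in tool from pick: jar z mid .065
for hq in(8,14,20):
  o1=r;o2=ori(t,hq,-1);k=o2.apply([.035,0,0])
  wp=[(p+[0,0,.12],o1),(w((-.19,-.03,.17))+k,o2),(w((-.09,-.03,.12))+k,o2),(w((-.03,-.03,.105))+k,o2),(w((.042,-.03,.095))+k,o2)]
  print(hq,[(np.round(e,1),np.round(f,1),np.degrees(q).round().astype(int).tolist()) for q,e,f in track(q0.copy(),wp)])
E
```

```text
[ 0.45626578 -0.22154266  0.04613105] [-179.66847356   59.13385395   26.14961955] 0.059643225268515114 [0.5 0.4 6.2] [ 53.5  24.1 -15.2 129.1 -58.3  26.   29. ]
[{"dx":-0.52,"dy":-0.0,"dz":-0.31,"ax":0.0,"ay":0.0,"az":0.0,"gripper":0},{"dx":-1.03,"dy":-0.0,"dz":-0.62,"ax":0.0,"ay":0.0,"az":0.0,"gripper":0},{"dx":-1.55,"dy":-0.01,"dz":-0.92,"ax":0.0,"ay":0.0,"az":0.0,"gripper":0},{"dx":-2.06,"dy":-0.01,"dz":-1.23,"ax":0.0,"ay":0.0,"az":0.0,"gripper":0}] 

8 [(np.float64(0.0), np.float64(0.0), [50, 11, -9, 123, -42, 43, 8]), (np.float64(0.0), np.float64(0.0), [29, 0, -28, 142, -39, 11, -44]), (np.float64(1.6), np.float64(1.4), [-6, 15, 5, 132, -59, 7, -26]), (np.float64(1.2), np.float64(1.1), [-8, 21, 5, 126, -59, 7, -28]), (np.float64(0.0), np.float64(0.0), [-10, 27, 7, 118, -59, 8, -30])]
14 [(np.float64(0.0), np.float64(0.0), [50, 11, -9, 123, -42, 43, 8]), (np.float64(0.0), np.float64(0.0), [30, 0, -26, 141, -49, 15, -26]), (np.float64(0.9), np.float64(0.8), [10, 16, -11, 132, -59, 7, -18]), (np.float64(0.6), np.float64(0.5), [4, 22, -6, 126, -59, 7, -19]), (np.float64(0.0), np.float64(0.0), [-3, 28, 0, 117, -56, 10, -24])]
20 [(np.float64(0.0), np.float64(0.0), [50, 11, -9, 123, -42, 43, 8]), (np.float64(0.0), np.float64(0.0), [32, 1, -24, 140, -53, 19, -14]), (np.float64(0.0), np.float64(0.0), [24, 17, -25, 132, -55, 7, -14]), (np.float64(0.0), np.float64(0.0), [15, 23, -17, 125, -53, 8, -18]), (np.float64(0.0), np.float64(0.0), [5, 28, -8, 116, -49, 11, -24])]
```

```bash
python3 - <<'E'
from gate import *
from cell import bot
s=bot.read_state(); p,r=cur(s); o=ori(30.87,14,-1);k=o.apply([.035,0,0])
rows(s,[(p+[0,0,.10],r,3),(w((-.19,-.01,.175))+k,o,5)],0)
E
```

```text
[{"dx":-0.57,"dy":-0.0,"dz":-0.34,"ax":0.0,"ay":0.0,"az":0.0,"gripper":0},{"dx":-1.14,"dy":-0.0,"dz":-0.68,"ax":0.0,"ay":0.0,"az":0.0,"gripper":0},{"dx":-1.72,"dy":-0.01,"dz":-1.03,"ax":0.0,"ay":0.0,"az":0.0,"gripper":0},{"dx":-1.5,"dy":-0.9,"dz":-1.37,"ax":0.4,"ay":0.0,"az":0.25,"gripper":0},{"dx":-1.29,"dy":-1.8,"dz":-1.72,"ax":0.81,"ay":0.0,"az":0.5,"gripper":0},{"dx":-1.07,"dy":-2.69,"dz":-2.07,"ax":1.21,"ay":0.0,"az":0.75,"gripper":0},{"dx":-0.85,"dy":-3.59,"dz":-2.41,"ax":1.62,"ay":0.0,"az":1.0,"gripper":0},{"dx":-0.64,"dy":-4.48,"dz":-2.76,"ax":2.02,"ay":0.0,"az":1.25,"gripper":0}]
```

Emit:
play_rows([
  {"gripper": 0, "dx": -0.57, "dy": 0, "dz": -0.34, "ax": 0, "ay": 0, "az": 0},
  {"gripper": 0, "dx": -1.14, "dy": 0, "dz": -0.68, "ax": 0, "ay": 0, "az": 0},
  {"gripper": 0, "dx": -1.72, "dy": 0, "dz": -1.03, "ax": 0, "ay": 0, "az": 0},
  {"gripper": 0, "dx": -1.5, "dy": -0.9, "dz": -1.37, "ax": 0.4, "ay": 0, "az": 0.25},
  {"gripper": 0, "dx": -1.29, "dy": -1.8, "dz": -1.72, "ax": 0.8, "ay": 0, "az": 0.5},
  {"gripper": 0, "dx": -1.07, "dy": -2.7, "dz": -2.07, "ax": 1.2, "ay": 0, "az": 0.75},
  {"gripper": 0, "dx": -0.85, "dy": -3.6, "dz": -2.41, "ax": 1.6, "ay": 0, "az": 1.0},
  {"gripper": 0, "dx": -0.64, "dy": -4.48, "dz": -2.76, "ax": 2.0, "ay": 0, "az": 1.25},
])

```text
t: 17.85
ee_pos: [0.4476, -0.0037, 0.1424]
tool_rot: [180.0, 59.8, 15.5]
contact_force: [0.1, -0.9, -1.9]
gripper_width: 0.0598
```

```bash
python3 - <<'E'
from gate import *
from cell import bot
s=bot.read_state(); p,r=cur(s); o=ori(30.87,14,-1);k=o.apply([.035,0,0]); print(p,s["gripper_width"],s["joint_positions"].round(1))
rows(s,[(w((-.1,-.01,.125))+k,o,4),(w((-.05,-.01,.098))+k,o,2)],0)
E
```

```text
[ 0.44756102 -0.00372977  0.14240761] 0.0597906663454597 [ 28.4  -1.  -26.2 141.4 -41.6  13.9 -33.9]
[{"dx":0.45,"dy":-0.06,"dz":-0.31,"ax":0.07,"ay":0.03,"az":0.04,"gripper":0},{"dx":0.91,"dy":-0.13,"dz":-0.62,"ax":0.13,"ay":0.07,"az":0.08,"gripper":0},{"dx":1.36,"dy":-0.19,"dz":-0.93,"ax":0.2,"ay":0.1,"az":0.11,"gripper":0},{"dx":1.82,"dy":-0.25,"dz":-1.24,"ax":0.26,"ay":0.14,"az":0.15,"gripper":0},{"dx":2.3,"dy":-0.18,"dz":-1.53,"ax":0.26,"ay":0.14,"az":0.15,"gripper":0},{"dx":2.78,"dy":-0.1,"dz":-1.82,"ax":0.26,"ay":0.14,"az":0.15,"gripper":0}]
```

Emit:
play_rows([
  {"gripper": 0, "dx": 0.45, "dy": -0.06, "dz": -0.31, "ax": 0.07, "ay": 0.03, "az": 0.04},
  {"gripper": 0, "dx": 0.9, "dy": -0.13, "dz": -0.62, "ax": 0.13, "ay": 0.07, "az": 0.08},
  {"gripper": 0, "dx": 1.36, "dy": -0.19, "dz": -0.93, "ax": 0.2, "ay": 0.1, "az": 0.11},
  {"gripper": 0, "dx": 1.82, "dy": -0.25, "dz": -1.24, "ax": 0.26, "ay": 0.14, "az": 0.15},
  {"gripper": 0, "dx": 2.3, "dy": -0.18, "dz": -1.53, "ax": 0.26, "ay": 0.14, "az": 0.15},
  {"gripper": 0, "dx": 2.78, "dy": -0.1, "dz": -1.82, "ax": 0.26, "ay": 0.14, "az": 0.15},
  {"gripper": 0, "dx": 2.78, "dy": -0.1, "dz": -1.82, "ax": 0.26, "ay": 0.14, "az": 0.15},
])

```text
t: 18.55
ee_pos: [0.5958, 0.0425, 0.08]
tool_rot: [-179.3, 60.8, 15.1]
contact_force: [-1.4, 0.0, -2.7]
gripper_width: 0.0592
```

```bash
python3 - <<'E'
from gate import *
from cell import bot
s=bot.read_state(); p,r=cur(s); o=ori(30.87,14,-1);k=o.apply([.035,0,0]); print(p,s["tool_rot"],w((-.05,-.01,.098))+k,s["gripper_width"],s["contact_force"].round(1),s["joint_positions"].round(1))
rows(s,[(w((.042,-.01,.093))+k,o,4),(w((.042,-.01,.084))+k,o,2)],0)
E
```

```text
[0.59575397 0.0424505  0.08002686] [-179.34494902   60.81616276   15.1336193 ] [0.58943296 0.04077924 0.06795832] 0.05920970031643784 [-1.4  0.  -2.7] [-10.4  18.6   5.3 128.8 -59.1   7.3 -24. ]
[{"dx":0.28,"dy":0.06,"dz":-0.33,"ax":0.02,"ay":0.08,"az":0.03,"gripper":0},{"dx":0.56,"dy":0.13,"dz":-0.66,"ax":0.03,"ay":0.17,"az":0.06,"gripper":0},{"dx":0.84,"dy":0.19,"dz":-0.98,"ax":0.05,"ay":0.25,"az":0.08,"gripper":0},{"dx":1.12,"dy":0.25,"dz":-1.31,"ax":0.07,"ay":0.34,"az":0.11,"gripper":0},{"dx":1.2,"dy":0.25,"dz":-1.27,"ax":0.07,"ay":0.34,"az":0.11,"gripper":0},{"dx":1.28,"dy":0.26,"dz":-1.22,"ax":0.07,"ay":0.34,"az":0.11,"gripper":0}]
```

```bash
python3 - <<'E'
from gate import *
from cell import bot
s=bot.read_state(); o=ori(30.87,15,-1);k=o.apply([.035,0,0])
rows(s,[(w((-.005,-.01,.092))+k,o,3),(w((.02,-.01,.090))+k,o,2)],0)
E
```

```text
[{"dx":0.23,"dy":0.04,"dz":-0.16,"ax":-0.04,"ay":0.11,"az":0.0,"gripper":0},{"dx":0.46,"dy":0.08,"dz":-0.33,"ax":-0.07,"ay":0.22,"az":0.01,"gripper":0},{"dx":0.69,"dy":0.12,"dz":-0.49,"ax":-0.11,"ay":0.34,"az":0.01,"gripper":0},{"dx":0.82,"dy":0.15,"dz":-0.69,"ax":-0.11,"ay":0.34,"az":0.01,"gripper":0},{"dx":0.96,"dy":0.19,"dz":-0.9,"ax":-0.11,"ay":0.34,"az":0.01,"gripper":0}]
```

Emit:
play_rows([
  {"gripper": 0, "dx": 0.23, "dy": 0.04, "dz": -0.16, "ax": -0.04, "ay": 0.1, "az": 0},
  {"gripper": 0, "dx": 0.46, "dy": 0.08, "dz": -0.33, "ax": -0.07, "ay": 0.2, "az": 0},
  {"gripper": 0, "dx": 0.69, "dy": 0.12, "dz": -0.49, "ax": -0.1, "ay": 0.34, "az": 0},
  {"gripper": 0, "dx": 0.82, "dy": 0.15, "dz": -0.69, "ax": -0.1, "ay": 0.34, "az": 0},
  {"gripper": 0, "dx": 0.96, "dy": 0.19, "dz": -0.9, "ax": -0.1, "ay": 0.34, "az": 0},
  {"gripper": 0, "dx": 0.96, "dy": 0.19, "dz": -0.9, "ax": -0.1, "ay": 0.34, "az": 0},
])

```text
t: 19.15
ee_pos: [0.6625, 0.0483, 0.0656]
tool_rot: [-179.6, 59.7, 15.4]
contact_force: [-0.2, -0.2, -2.9]
gripper_width: 0.0597
```

```bash
python3 - <<'E'
from gate import *
from cell import bot
s=bot.read_state(); p,r=cur(s); o=ori(30.87,15,-1);k=o.apply([.035,0,0]); print(p,s["tool_rot"],w((.02,-.01,.09))+k,s["gripper_width"],s["contact_force"].round(1),s["joint_positions"].round(1))
rows(s,[(w((.045,-.01,.086))+k,o,3),(w((.047,-.01,.08))+k,o,2)],0)
E
```

```text
[0.66251112 0.04827486 0.06557866] [-179.55578914   59.74310482   15.44206409] [0.65887643 0.04924964 0.05995832] 0.059713779936579586 [-0.2 -0.2 -2.9] [ -7.9  25.    3.  121.4 -59.1   7.3 -23.3]
[{"dx":0.13,"dy":0.01,"dz":-0.09,"ax":-0.0,"ay":0.04,"az":0.01,"gripper":0},{"dx":0.26,"dy":0.02,"dz":-0.18,"ax":-0.01,"ay":0.08,"az":0.03,"gripper":0},{"dx":0.38,"dy":0.04,"dz":-0.27,"ax":-0.01,"ay":0.12,"az":0.04,"gripper":0},{"dx":0.44,"dy":0.04,"dz":-0.26,"ax":-0.01,"ay":0.12,"az":0.04,"gripper":0},{"dx":0.51,"dy":0.04,"dz":-0.25,"ax":-0.01,"ay":0.12,"az":0.04,"gripper":0}]
```

Emit:
play_rows([
  {"gripper": 0, "dx": 0.13, "dy": 0, "dz": -0.09, "ax": 0, "ay": 0.04, "az": 0},
  {"gripper": 0, "dx": 0.26, "dy": 0.02, "dz": -0.18, "ax": 0, "ay": 0.08, "az": 0},
  {"gripper": 0, "dx": 0.38, "dy": 0.04, "dz": -0.27, "ax": 0, "ay": 0.12, "az": 0.04},
  {"gripper": 0, "dx": 0.44, "dy": 0.04, "dz": -0.26, "ax": 0, "ay": 0.12, "az": 0.04},
  {"gripper": 0, "dx": 0.5, "dy": 0.04, "dz": -0.25, "ax": 0, "ay": 0.12, "az": 0.04},
  {"gripper": 0, "dx": 0.5, "dy": 0.04, "dz": -0.25, "ax": 0, "ay": 0.12, "az": 0.04},
])

```text
t: 19.75
ee_pos: [0.685, 0.0517, 0.0526]
tool_rot: [-179.5, 59.9, 15.4]
contact_force: [-0.4, -0.2, -2.3]
gripper_width: 0.0595
```

Emit:
play_rows([
  {"gripper": 0, "dx": 0.04, "dy": 0, "dz": 0.02, "ax": 0, "ay": 0.1, "az": 0},
  {"gripper": 0, "dx": 0.06, "dy": 0, "dz": 0.03, "ax": 0, "ay": 0.1, "az": 0},
  {"gripper": 0, "dx": 0.06, "dy": 0, "dz": 0.03, "ax": 0, "ay": 0.1, "az": 0},
])

```text
t: 20.05
ee_pos: [0.6852, 0.0518, 0.0513]
tool_rot: [-179.1, 59.9, 15.9]
contact_force: [-5.3, 2.8, 10.4]
gripper_width: 0.0597
```

Emit:
play_rows([
  {"gripper": 0.95, "dx": 0, "dy": 0, "dz": 0, "ax": 0, "ay": 0, "az": 0},
  {"gripper": 0.95, "dx": 0, "dy": 0, "dz": 0, "ax": 0, "ay": 0, "az": 0},
  {"gripper": 0.95, "dx": 0, "dy": 0, "dz": 0, "ax": 0, "ay": 0, "az": 0},
  {"gripper": 0.95, "dx": 0, "dy": 0, "dz": 0, "ax": 0, "ay": 0, "az": 0},
  {"gripper": 0.95, "dx": -0.3, "dy": 0, "dz": 0, "ax": 0, "ay": 0, "az": 0},
  {"gripper": 0.95, "dx": -0.8, "dy": 0, "dz": 0, "ax": 0, "ay": 0, "az": 0},
  {"gripper": 0.95, "dx": -1.4, "dy": 0, "dz": 0.1, "ax": 0, "ay": 0, "az": 0},
  {"gripper": 0.95, "dx": -2.0, "dy": 0, "dz": 0.3, "ax": 0, "ay": 0, "az": 0},
])

```text
t: 20.85
ee_pos: [0.6279, 0.0348, 0.1342]
tool_rot: [-179.3, 59.6, 15.7]
contact_force: [0.4, 0.5, 0.4]
gripper_width: 0.0833
```

```bash
python3 - <<'E'
from gate import *
s,d=wrist("w16"); p,r=cur(s); print(p,s["tool_rot"],s["joint_positions"].round(1),s["contact_force"].round(1))
o=ori(31,15,-1); j=np.array([.6852,.0518,.0513])-o.apply([.035,0,0]); print("jar est",j)
c,st=blob(d,proj(d,[j[0],j[1],.125])); print(c,st,proj(d,[j[0],j[1],.125]))
cc=at(d,c[0],c[1],.125); a=CAGE; D=cc[:2]-a[:2]; print("lid cage",np.cos(a[2])*D[0]+np.sin(a[2])*D[1],-np.sin(a[2])*D[0]+np.cos(a[2])*D[1])
S=p+[-.10,0,.03]; o2=ori(25,5,-1)
rows(s,[(w((-.2,.0,.22)),o2,5)],1)
E
```

```text
[0.62785148 0.03479094 0.13415953] [-179.32418771   59.57357968   15.69600218] [-21.4  15.8  20.4 124.1 -47.7  16.  -34.7] [0.4 0.5 0.4]
jar est [0.6677879  0.04713444 0.08130086]
[276.60680896 188.7414006 ] [ 233  150   89   81 5669] [278.75670588 180.68066871]
lid cage 0.04094476523424972 -0.010017251663213895
[{"dx":-0.7,"dy":-0.19,"dz":0.52,"ax":0.35,"ay":-0.22,"az":0.2,"gripper":1},{"dx":-1.4,"dy":-0.39,"dz":1.04,"ax":0.7,"ay":-0.43,"az":0.4,"gripper":1},{"dx":-2.1,"dy":-0.58,"dz":1.55,"ax":1.06,"ay":-0.65,"az":0.6,"gripper":1},{"dx":-2.8,"dy":-0.78,"dz":2.07,"ax":1.41,"ay":-0.86,"az":0.8,"gripper":1},{"dx":-3.51,"dy":-0.97,"dz":2.59,"ax":1.76,"ay":-1.08,"az":1.0,"gripper":1}]
```

The jar stands at cage (0.041, −0.010). Next I retreat and go to the ball again.

Emit:
play_rows([
  {"gripper": 0.5, "dx": -0.7, "dy": -0.2, "dz": 0.4, "ax": 0.3, "ay": -0.2, "az": 0.2},
  {"gripper": 0.5, "dx": -1.4, "dy": -0.4, "dz": 1.0, "ax": 0.7, "ay": -0.4, "az": 0.4},
  {"gripper": 0.5, "dx": -2.1, "dy": -0.6, "dz": 1.55, "ax": 1.0, "ay": -0.65, "az": 0.6},
  {"gripper": 0.5, "dx": -2.8, "dy": -0.8, "dz": 2.1, "ax": 1.4, "ay": -0.9, "az": 0.8},
  {"gripper": 0.5, "dx": -3.5, "dy": -1.0, "dz": 2.6, "ax": 1.75, "ay": -1.1, "az": 1.0},
  {"gripper": 0.5, "dx": -3.5, "dy": -1.0, "dz": 2.6, "ax": 1.75, "ay": -1.1, "az": 1.0},
])

```text
t: 21.5
ee_pos: [0.4742, 0.0434, 0.1987]
tool_rot: [-177.6, 65.2, 8.8]
contact_force: [-0.0, 0.6, -0.2]
gripper_width: 0.0445
```

```bash
python3 - <<'E'
from gate import *
from cell import bot
s=bot.read_state(); p,r=cur(s); o=ori(10,-9,-1); b=np.array([.3865,.178,.18]); print(p,s["tool_rot"],s["joint_positions"].round(1))
rows(s,[(b+[-.0,0,.09]+o.apply([.035,0,0]),o,7)],.5)
E
```

```text
[0.47423647 0.04337606 0.19871927] [-177.59580512   65.15934525    8.77426087] [ -49.7   -9.    34.5  134.    15.2   29.4 -109.7]
[{"dx":-0.17,"dy":-0.41,"dz":0.13,"ax":0.42,"ay":-0.42,"az":0.16,"gripper":0.5},{"dx":-0.34,"dy":-0.82,"dz":0.26,"ax":0.84,"ay":-0.83,"az":0.32,"gripper":0.5},{"dx":-0.5,"dy":-1.22,"dz":0.39,"ax":1.25,"ay":-1.25,"az":0.48,"gripper":0.5},{"dx":-0.67,"dy":-1.63,"dz":0.52,"ax":1.67,"ay":-1.67,"az":0.64,"gripper":0.5},{"dx":-0.84,"dy":-2.04,"dz":0.65,"ax":2.09,"ay":-2.08,"az":0.81,"gripper":0.5},{"dx":-1.01,"dy":-2.45,"dz":0.78,"ax":2.51,"ay":-2.5,"az":0.97,"gripper":0.5},{"dx":-1.18,"dy":-2.86,"dz":0.91,"ax":2.92,"ay":-2.92,"az":1.13,"gripper":0.5}]
```

Emit:
play_rows([
  {"gripper": 0.5, "dx": -0.5, "dy": -0.4, "dz": 0.1, "ax": 0.4, "ay": -0.4, "az": 0.15},
  {"gripper": 0.5, "dx": -0.8, "dy": -0.8, "dz": 0.25, "ax": 0.85, "ay": -0.85, "az": 0.3},
  {"gripper": 0.5, "dx": -0.9, "dy": -1.2, "dz": 0.4, "ax": 1.25, "ay": -1.25, "az": 0.5},
  {"gripper": 0.5, "dx": -1.0, "dy": -1.6, "dz": 0.5, "ax": 1.7, "ay": -1.7, "az": 0.65},
  {"gripper": 0.5, "dx": -1.1, "dy": -2.0, "dz": 0.65, "ax": 2.1, "ay": -2.1, "az": 0.8},
  {"gripper": 0.5, "dx": -1.1, "dy": -2.45, "dz": 0.78, "ax": 2.5, "ay": -2.5, "az": 0.95},
  {"gripper": 0.5, "dx": -1.18, "dy": -2.86, "dz": 0.9, "ax": 2.9, "ay": -2.9, "az": 1.1},
  {"gripper": 0.5, "dx": -1.18, "dy": -2.86, "dz": 0.9, "ax": 2.9, "ay": -2.9, "az": 1.1},
])

```text
t: 22.3
ee_pos: [0.3947, 0.1817, 0.2382]
tool_rot: [-177.8, 79.7, -6.6]
contact_force: [0.2, 0.2, -0.2]
gripper_width: 0.0439
```

```bash
python3 - <<'E'
from gate import *
s,d=wrist("w17"); p,r=cur(s); o=ori(10,-9,-1); b=np.array([.3865,.178,.18]); print(p,s["tool_rot"],s["joint_positions"].round(1))
c,st=blob(d,proj(d,b)); x=[st[0]+st[2]/2-.5,st[1]+st[3]/2-.5]; print(c,st,proj(d,b),at(d,*x,.18))
bb=at(d,*x,.18)
rows(s,[(bb+o.apply([.035,0,0]),o,3)],.5)
E
```

```text
[0.3946754  0.18168411 0.23824618] [-177.83181997   79.7342908    -6.56889758] [ -53.6   -4.    15.6  121.    10.    55.9 -141.9]
[279.43463303 240.5206422 ] [263 224  34  34 872] [287.67340982 241.33906798] [0.38800705 0.18380918 0.18      ]
[{"dx":0.61,"dy":-0.0,"dz":0.12,"ax":0.02,"ay":-0.02,"az":0.03,"gripper":0.5},{"dx":1.21,"dy":-0.01,"dz":0.23,"ax":0.03,"ay":-0.03,"az":0.06,"gripper":0.5},{"dx":1.82,"dy":-0.01,"dz":0.35,"ax":0.05,"ay":-0.05,"az":0.09,"gripper":0.5}]
```

Emit:
play_rows([
  {"gripper": 0.5, "dx": 0.6, "dy": 0, "dz": 0.12, "ax": 0, "ay": 0, "az": 0},
  {"gripper": 0.5, "dx": 1.2, "dy": 0, "dz": 0.23, "ax": 0, "ay": 0, "az": 0},
  {"gripper": 0.5, "dx": 1.8, "dy": 0, "dz": 0.35, "ax": 0, "ay": 0, "az": 0.1},
  {"gripper": 0.5, "dx": 1.8, "dy": 0, "dz": 0.35, "ax": 0, "ay": 0, "az": 0.1},
  {"gripper": 0, "dx": 1.8, "dy": 0, "dz": 0.35, "ax": 0, "ay": 0, "az": 0.1},
  {"gripper": 0, "dx": 1.8, "dy": 0, "dz": 0.35, "ax": 0, "ay": 0, "az": 0.1},
  {"gripper": 0, "dx": 1.8, "dy": 0, "dz": 0.35, "ax": 0, "ay": 0, "az": 0.1},
  {"gripper": 0, "dx": 1.8, "dy": 0, "dz": 0.35, "ax": 0, "ay": 0, "az": 0.1},
])

```text
t: 23.15
ee_pos: [0.3949, 0.181, 0.1477]
tool_rot: [179.9, 79.6, -8.9]
contact_force: [-0.7, 0.3, 7.9]
gripper_width: 0.0245
```

```bash
cat > close.py <<'E'
from gate import *
import sys
from cell import bot
s=bot.read_state(); p,r=cur(s); print(p,s["tool_rot"],s["gripper_width"],s["contact_force"].round(1),s["joint_positions"].round(1))
ot=np.array([.035,0,0]); b=p-r.apply(ot)
l=float(sys.argv[1]); G=np.linspace(-.1,1.9,201)
g=min(G,key=lambda g:np.linalg.norm((ball(g,l)-b)[:2])); print("gate~",g,b,ball(g,l))
c=b-ball(g,l); t0=90-s["tool_rot"][1]; y0=s["tool_rot"][2]
T=eval(sys.argv[2]); W=[]
for i,(gg,ll,t,y) in enumerate(T):
    o=ori(t,y,-1); f=(i+1)/len(T); W.append((ball(gg,ll)+c*(1-f)+o.apply(ot),o,1))
rows(s,W,0)
E
python3 close.py 0 "[(1.45-.1*(i+1),0,10+i,-9+i) for i in range(8)]"
```

```text
[0.39487594 0.18102758 0.14765446] [179.90881011  79.58918178  -8.90166867] 0.02450823352859261 [-0.7  0.3  7.9] [ -53.2    3.2   16.4  128.2    9.8   41.9 -142.7]
gate~ 1.44 [0.38862745 0.18200625 0.18207827] [0.38754289 0.18177587 0.18      ]
[{"dx":0.02,"dy":0.37,"dz":-0.07,"ax":0.04,"ay":-0.08,"az":0.0,"gripper":0},{"dx":0.05,"dy":0.77,"dz":-0.21,"ax":-0.16,"ay":0.12,"az":-0.03,"gripper":0},{"dx":0.08,"dy":1.15,"dz":-0.39,"ax":-0.35,"ay":0.32,"az":-0.07,"gripper":0},{"dx":0.13,"dy":1.51,"dz":-0.61,"ax":-0.55,"ay":0.52,"az":-0.12,"gripper":0},{"dx":0.17,"dy":1.85,"dz":-0.85,"ax":-0.74,"ay":0.72,"az":-0.16,"gripper":0},{"dx":0.23,"dy":2.16,"dz":-1.14,"ax":-0.94,"ay":0.92,"az":-0.21,"gripper":0},{"dx":0.29,"dy":2.45,"dz":-1.45,"ax":-1.13,"ay":1.12,"az":-0.27,"gripper":0},{"dx":0.35,"dy":2.7,"dz":-1.78,"ax":-1.32,"ay":1.32,"az":-0.33,"gripper":0}]
```

The ball is gripped again. Swinging the gate to about 0.65 rad.

Emit:
play_rows([
  {"gripper": 0, "dx": 0.02, "dy": 0.37, "dz": -0.07, "ax": 0, "ay": -0.05, "az": 0},
  {"gripper": 0, "dx": 0.05, "dy": 0.77, "dz": -0.21, "ax": -0.15, "ay": 0.12, "az": 0},
  {"gripper": 0, "dx": 0.08, "dy": 1.15, "dz": -0.39, "ax": -0.35, "ay": 0.3, "az": -0.07},
  {"gripper": 0, "dx": 0.13, "dy": 1.5, "dz": -0.6, "ax": -0.55, "ay": 0.5, "az": -0.12},
  {"gripper": 0, "dx": 0.17, "dy": 1.85, "dz": -0.85, "ax": -0.75, "ay": 0.7, "az": -0.16},
  {"gripper": 0, "dx": 0.23, "dy": 2.16, "dz": -1.14, "ax": -0.95, "ay": 0.9, "az": -0.2},
  {"gripper": 0, "dx": 0.29, "dy": 2.45, "dz": -1.45, "ax": -1.1, "ay": 1.1, "az": -0.27},
  {"gripper": 0, "dx": 0.35, "dy": 2.7, "dz": -1.78, "ax": -1.3, "ay": 1.3, "az": -0.33},
])

```text
t: 23.95
ee_pos: [0.4656, 0.034, 0.1482]
tool_rot: [-179.4, 72.8, -1.5]
contact_force: [3.2, 6.1, -0.9]
gripper_width: 0.0245
```

```bash
python3 close.py 0 "[(.65-.07*(i+1),min(.3,.06*(i+1)),17+i*.9,-1+i*.7) for i in range(8)]"
```

```text
[0.465647   0.03397622 0.14816268] [-179.42846746   72.82938219   -1.45478777] 0.024451437476800432 [ 3.2  6.1 -0.9] [ -40.7    1.2   27.8  132.1    7.2   30.4 -110.7]
gate~ 0.64 [0.45531769 0.03423855 0.18160273] [0.45530957 0.03283623 0.18      ]
[{"dx":-0.03,"dy":0.12,"dz":-0.23,"ax":-0.2,"ay":-0.03,"az":-0.03,"gripper":0},{"dx":-0.06,"dy":0.24,"dz":-0.52,"ax":-0.33,"ay":0.15,"az":-0.07,"gripper":0},{"dx":-0.07,"dy":0.33,"dz":-0.81,"ax":-0.47,"ay":0.33,"az":-0.12,"gripper":0},{"dx":-0.08,"dy":0.4,"dz":-1.1,"ax":-0.6,"ay":0.51,"az":-0.16,"gripper":0},{"dx":-0.09,"dy":0.45,"dz":-1.39,"ax":-0.73,"ay":0.68,"az":-0.21,"gripper":0},{"dx":-0.01,"dy":0.54,"dz":-1.65,"ax":-0.86,"ay":0.86,"az":-0.27,"gripper":0},{"dx":0.07,"dy":0.62,"dz":-1.91,"ax":-0.99,"ay":1.04,"az":-0.32,"gripper":0},{"dx":0.15,"dy":0.67,"dz":-2.17,"ax":-1.12,"ay":1.22,"az":-0.38,"gripper":0}]
```

Emit:
play_rows([
  {"gripper": 0, "dx": -0.03, "dy": 0.12, "dz": -0.23, "ax": -0.2, "ay": 0, "az": 0},
  {"gripper": 0, "dx": -0.06, "dy": 0.24, "dz": -0.52, "ax": -0.3, "ay": 0.15, "az": -0.07},
  {"gripper": 0, "dx": -0.07, "dy": 0.33, "dz": -0.8, "ax": -0.45, "ay": 0.33, "az": -0.12},
  {"gripper": 0, "dx": -0.08, "dy": 0.4, "dz": -1.1, "ax": -0.6, "ay": 0.5, "az": -0.16},
  {"gripper": 0, "dx": -0.09, "dy": 0.45, "dz": -1.4, "ax": -0.7, "ay": 0.7, "az": -0.2},
  {"gripper": 0, "dx": -0.01, "dy": 0.54, "dz": -1.65, "ax": -0.85, "ay": 0.85, "az": -0.27},
  {"gripper": 0, "dx": 0.07, "dy": 0.62, "dz": -1.9, "ax": -1.0, "ay": 1.05, "az": -0.32},
  {"gripper": 0, "dx": 0.15, "dy": 0.67, "dz": -2.17, "ax": -1.1, "ay": 1.2, "az": -0.38},
])

```text
t: 24.75
ee_pos: [0.5703, -0.0033, 0.1733]
tool_rot: [-179.8, 66.8, 4.1]
contact_force: [-3.2, 1.7, 2.1]
gripper_width: 0.0241
```

```bash
python3 close.py .3 "[(.05,.3,24,4),(.01,.3,24,4),(-.015,.3,24,4),(-.015,.3,24,4),(-.015,.2,24,4),(-.015,.1,24,4),(-.015,0,24,4),(-.015,0,24,4)]"
```

```text
[ 0.57033749 -0.00330194  0.17327002] [-179.79080215   66.79326235    4.07292266] 0.024129273996713572 [-3.2  1.7  2.1] [-31.1   7.8  29.3 123.8  -9.7  26.5 -81.1]
gate~ 0.09 [ 0.55658057 -0.00428152  0.20543814] [ 0.55671518 -0.00435919  0.2050336 ]
[{"dx":0.06,"dy":0.04,"dz":-0.15,"ax":-0.03,"ay":0.16,"az":0.01,"gripper":0},{"dx":0.12,"dy":0.07,"dz":-0.29,"ax":-0.03,"ay":0.16,"az":0.01,"gripper":0},{"dx":0.16,"dy":0.09,"dz":-0.38,"ax":-0.03,"ay":0.16,"az":0.01,"gripper":0},{"dx":0.16,"dy":0.09,"dz":-0.38,"ax":-0.03,"ay":0.16,"az":0.01,"gripper":0},{"dx":0.31,"dy":0.21,"dz":-0.32,"ax":-0.03,"ay":0.16,"az":0.01,"gripper":0},{"dx":0.47,"dy":0.3,"dz":-0.26,"ax":-0.03,"ay":0.16,"az":0.01,"gripper":0},{"dx":0.63,"dy":0.38,"dz":-0.2,"ax":-0.03,"ay":0.16,"az":0.01,"gripper":0},{"dx":0.63,"dy":0.38,"dz":-0.2,"ax":-0.03,"ay":0.16,"az":0.01,"gripper":0}]
```

Emit:
play_rows([
  {"gripper": 0, "dx": 0.06, "dy": 0.02, "dz": -0.15, "ax": 0, "ay": 0.16, "az": 0},
  {"gripper": 0, "dx": 0.12, "dy": 0.03, "dz": -0.29, "ax": 0, "ay": 0.16, "az": 0},
  {"gripper": 0, "dx": 0.16, "dy": 0.04, "dz": -0.38, "ax": 0, "ay": 0.16, "az": 0},
  {"gripper": 0, "dx": 0.16, "dy": 0.04, "dz": -0.38, "ax": 0, "ay": 0.16, "az": 0},
  {"gripper": 0, "dx": 0.31, "dy": 0.15, "dz": -0.32, "ax": 0, "ay": 0.16, "az": 0},
  {"gripper": 0, "dx": 0.47, "dy": 0.24, "dz": -0.26, "ax": 0, "ay": 0.16, "az": 0},
  {"gripper": 0, "dx": 0.62, "dy": 0.31, "dz": -0.2, "ax": 0, "ay": 0.16, "az": 0},
  {"gripper": 0, "dx": 0.62, "dy": 0.31, "dz": -0.2, "ax": 0, "ay": 0.16, "az": 0},
])

```text
t: 25.55
ee_pos: [0.591, -0.0177, 0.1476]
tool_rot: [-179.7, 66.2, 4.1]
contact_force: [-2.0, -0.7, -1.7]
gripper_width: 0.025
```

```bash
python3 close.py 0 "[(0,0,24,4)]"
```

```text
[ 0.59103102 -0.01773024  0.14755663] [-179.69775614   66.17193574    4.09432207] 0.025033911068617014 [-2.  -0.7 -1.7] [-25.1  12.3  26.  123.2 -17.5  22.8 -72.2]
gate~ 0.0 [ 0.57692734 -0.0187398   0.17957329] [ 0.57579557 -0.02151915  0.18      ]
[{"dx":-0.02,"dy":0.05,"dz":0.02,"ax":-0.04,"ay":0.03,"az":0.01,"gripper":0}]
```

Emit:
play_rows([
  {"gripper": 0.55, "dx": 0, "dy": 0, "dz": 0, "ax": 0, "ay": 0, "az": 0},
  {"gripper": 0.55, "dx": 0, "dy": 0, "dz": 0, "ax": 0, "ay": 0, "az": 0},
  {"gripper": 0.55, "dx": 0, "dy": 0, "dz": 0, "ax": 0, "ay": 0, "az": 0},
  {"gripper": 0.55, "dx": 0, "dy": 0, "dz": 0, "ax": 0, "ay": 0, "az": 0},
  {"gripper": 0.55, "dx": -0.6, "dy": 0, "dz": 0, "ax": 0, "ay": 0, "az": 0},
  {"gripper": 0.55, "dx": -1.3, "dy": 0, "dz": 0.1, "ax": 0, "ay": 0, "az": 0},
  {"gripper": 0.55, "dx": -2.0, "dy": 0, "dz": 0.4, "ax": 0, "ay": 0, "az": 0},
  {"gripper": 0.55, "dx": -2.6, "dy": 0, "dz": 0.9, "ax": 0, "ay": 0, "az": 0},
])

```text
t: 26.35
ee_pos: [0.4981, -0.0244, 0.2503]
tool_rot: [-179.8, 66.0, 4.0]
contact_force: [-0.2, 1.1, 0.8]
gripper_width: 0.0483
```

```bash
python3 - <<'E'
from gate import *
import cv2
from cell import snapshot
s,d=wrist("w18"); p,r=cur(s); print(p,s["contact_force"].round(1))
b=np.array([.5762,-.018,.179]); c,st=blob(d,proj(d,b)); print(c,st,proj(d,b),[proj(d,ball(*g)+[0,.003,0]).round(1) for g in((.04,0),(0,.05))])
S=snapshot("scene")
f=lambda i,h:cv2.resize(i,(int(i.shape[1]*h/i.shape[0]),h),interpolation=cv2.INTER_CUBIC)
cv2.imwrite("pics/m18.png",np.hstack([f(d["image"][:300,60:460,::-1],330),f(S["image"][140:360,270:490,::-1],330)]))
E
```

```text
[ 0.49813222 -0.02435707  0.25028984] [-0.2  1.1  0.8]
[279.27506775 153.0799458 ] [265 139  30  30 738] [279.30167905 153.17477986] [array([277.9, 163.2]), array([277.5, 151.5])]
```

View pics/m18.png

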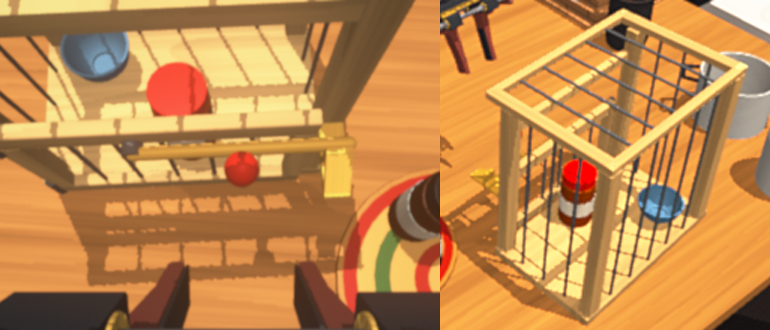

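The ball matches its shut and latched position to about 0.1 px, and the jar stands upright behind the closed gate. I'll check the jar position once more and hand in.

```bash
python3 - <<'E'
from gate import *
from cell import bot
d=pickle.load(open("w18.pkl","rb")); c=at(d,60+177/1.1,90/1.1,.125); a=CAGE; D=c[:2]-a[:2]
print(np.cos(a[2])*D[0]+np.sin(a[2])*D[1],-np.sin(a[2])*D[0]+np.cos(a[2])*D[1]); print(bot.read_state()["qd"].round(2)); print(bot.sign_off())
E
```

```text
0.04490715666978439 -0.010324588796290082
[ 0.32  5.93  0.43 -1.58 -5.68 -4.66  5.92]
the job is handed in; nothing more can be done
None
```

The red-lidded jar is standing upright in the larder cage. The gate is shut with the latch bar down in its catch, and I handed the job in at about 26.4 s of the 69 s allowed. Sign-off gives no verdict, so what follows rests on my own checks.

**What I did:** I lifted the latch by the red ball and swung the gate open to about 1.4 rad. I set the jar down from the front at about a 31° tilt. Then I gripped the ball again, swung the gate shut and lowered the bar into its catch.

**Last checks:**
- **Gate and latch:** in the wrist image the ball sits within about 0.1 px of its starting, latched position.
- **Jar:** its lid is at about x 45 mm, y −10 mm in the cage frame. The allowed range starts at x 30 mm. It looks upright and let go.
- **Bowl and black-lidded jars:** the bowl looks unmoved in the final picture. I didn't measure the two black-lidded jars at the end, but they looked undisturbed and the gripper kept clear of them.
- **Robot:** the contact force was about 1 N, which is noise level, so it was touching nothing. The arm still had a small leftover joint speed (under 6°/s) when I handed in.

**What went wrong on the way:**
- **Missed grips:** the first tries closed above the ball or slipped off it, once pressing about 23 N against the lever. The fingertips turned out to be about 20 mm behind the TCP, not 14 mm ahead as stated. I corrected for that from then on.
- **Joint limits:** joints 5 and 6 ran into their limits while carrying the jar in, so it briefly tipped by about 2°.
- **Camera disagreement:** the top and scene cameras disagreed by about 9 mm, so I used the wrist camera for the final positions.

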